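# Fetch the clay cup from behind the supplies and put the supplies back

## Task

I want to decorate the little clay cup that stands hemmed in at the back of the supply tray. First move the tall bottle, the square tin and the stoneware jar out of the way and stand all three on the wooden board, then stand the cup upright in the middle of the banding wheel, and only then put the bottle, the tin and the jar back upright in the tray, each on the very spot where it stood at the start. Don't drop or tip anything, and leave the two small paint pots in the tray where they are.

Things in the scene. Friction and masses are not known exactly. Their poses are not given: they have to be found in the camera images.
- tray: Open plywood supply tray, fixed, 190 (its x) by 250 (its y) mm; floor top 6 mm above the table. Back wall (+x side) 40 mm high, other walls 14 mm, all 6 mm thick. Origin: centre of the underside. Cup at about (40, 0) mm in its frame; bottle, tin, jar in any order 70 mm to the cup's left, right and front. Tray, board and wheel swap areas: ahead, ahead left or ahead right.
- board: Bare light-wood board lying flat on the table, fixed, 130 (its x) by 250 (its y) by 15 mm; top 15 mm above the table. Origin: centre of the underside. The side area: empty at the start, room for three things in a row along its y.
- wheel: Potter's banding wheel, a round aluminium disc 180 mm in diameter with dark rings on a grey foot; fixed, the disc does not turn. Top 62 mm above the table. Origin: centre of the underside, below the middle of the disc.
- cup: Loose. Small unglazed terracotta cup without handle, open at the top, almost cylindrical, 49 mm diameter at the foot, 51 mm at the rim, 55 mm high, wall 4 mm; about 0.09 kg. Origin: centre of its underside; z up.
- bottle: Loose. White round plastic bottle with paper band and black cap, body 52 mm diameter and straight up to 100 mm, 130 mm high in all; about 0.2 kg. Origin: centre of its underside; z up.
- tin: Loose. Upright square steel tin with paper band and small black screw cap, 48 by 48 mm (sides along its x and y), straight up to 112 mm, 122 mm high with the cap; about 0.25 kg. Origin: centre of its underside; z up.
- jar: Loose. Round white stoneware jar with cork lid, 56 mm diameter, straight from 6 to 90 mm, 116 mm high with the lid; about 0.3 kg. Origin: centre of its underside; z up.
- pot_a: Loose. Small blue paint pot with white cap, 36 mm diameter, 36 mm high, in a front corner (-x side) of the tray, on its +y side. Not to be moved. Origin: centre of its underside.
- pot_b: Loose. Second paint pot like pot_a, in the other front corner of the tray (-y side). Not to be moved. Origin: centre of its underside.
Mind the look-alikes: they are no part of the job. What is shaped like the bottle but blue is not meant.

How it is judged:
By the outcome, as a careful person would: the job done as asked, in the order asked, and still so for the second after the job is handed in, with the robot touching nothing.
It also fails if it takes over 147 s, if anything falls off the work surface, if the arm or the gripper's body presses on something with over 40 N, if the wrist force passes 120 N, or if a joint passes its speed limit or range.

## Robot

A 6-joint arm with a two-finger parallel gripper is mounted at the origin on the work surface. World frame = base frame: x ahead of the robot, y to its left, z up, the work surface at z = 0. Lengths are in m, angles in rad, forces in N, time in s.
With the tool pointing down it reaches from about 0.275 to 0.825 m from the base axis. Payload 5.2 kg.
Tool frame: the origin (TCP) lies between the finger pads; the fingertips stand 8 mm ahead of it and the grasp point (between the pads) lies 11 mm behind it; z points along the fingers, y is the direction in which the jaws open and shut (so a half turn about z gives the same grasp; the last joint's range is limited). The gripper opens to 93 mm and grips with 3 to 60 N. Pads are 15 mm wide; open, the fingers measure 128 mm over their backs; the gripper's body (75 mm by 188 mm) begins 65 mm behind the grasp point.
Start: joints at [-1.437, 0.259, 1.535, -0, 1.348, -0.203], TCP at [0.182, -0.519, 0.227] pointing down, gripper open.
Joint ranges: [-3.14, 3.14], [-0.91, 2.08], [0.19, 2.58], [-1.22, 4.36], [0.22, 2.71], [-3.12, 3.12]. Speed limits (rad/s): [2.57, 2.57, 3.14, 3.14, 3.14, 3.14].

## Interface

Orientations are given as a unit quaternion [x, y, z, w].
In Python, from station import readout, imaging, r, regions_of gives the robot as it stands.
- The arm moves only by the tool jog_arm, never from a script. Its argument "series" is a list of rows, each an object with "slide": the shift along the tool's x, y, z in mm, a list of three; "rotation": the turn, a rotation vector about the tool's x, y, z in rad, a list of three; "grip": the opening, from -1 (shut) to 1 (fully open), so that 0 is half open. In form: [{"slide": [tx, ty, tz], "rotation": [wx, wy, wz], "grip": grip}, ...]. A call has 1 to 12 rows; each row is the pose to reach, as a shift and turn from the pose commanded when the call began, along the tool's axes at that moment; what a row does not reach only later rows make up. A row lasts 1/10 s, in which the tool goes at most 50 mm and 8.59 degrees, less where a joint would pass 70% of its speed; a pose out of reach is approached as far as the arm can. A call with a gripper value outside its range is refused whole. The fingers move at their own pace and stop on an object; "force" is the grip in N (left out, the last holds). Time passes only in rows, so rows that repeat a pose let the fingers close. It gives the time, the measured TCP pose, the force and the opening at its end, in the units of the state.
- readout.state(): the state, without advancing time (a new reading comes with each control period).
- imaging.snapshot(name): name is "side" or "top"; returns the picture (400x640x3 uint8, red, green, blue); there is no depth.
- imaging.camera_model(name): a dict with "mtx" (3x3 intrinsics, pixels), "k1" (the pictures are not rectified: a ray, as slopes to the right and down, at radius r is drawn at 1 + k1 r^2 times it, then the intrinsics apply), "origin" and "attitude" of the camera in the world. Camera axes: x right, y down, z forward; pixel columns grow to the right and rows downward; lengths in m; the calibration is good to about 2 mm. A picture is of the moment at which its call begins. camera_model takes no time and is no camera call.
- r.sign_off(): hands the job in, once; it reports no verdict.
Trained networks look in the newest picture that a camera, given by its name, has taken for a name from the list of things; names that differ only in an ending like _2 or _b are one class to them, and where a whole thing is asked for, a point or a joint stands for the part that bears it (a point fixed in the world has none). Each returns a list of dicts, best first, with "score" (0 to 1); they miss things now and then, are a little off and sometimes report something else, mostly with a low value. They report only what shows in the picture. A call takes as long as a camera call. They do not tell look-alikes from the thing itself.
- regions_of(camera, name): "pixels" (400x640 bool, what is visible of it) and "bbox" ([left, top, width, height] in pixels, round what is visible of it).
The state is a dict: "clock": time; "joint_positions": joint angles; "joint_velocities": joint speeds; "effort": joint torques, N m; "tcp_pos": TCP position; "tcp_rot": TCP orientation; "contact_force": force on the tool from outside, world axes, zero at the start; "wrist_torque": the same for the moment, N m; "grip_width": finger opening in m.
Only numpy, scipy, OpenCV 4.12 (cv2) and the standard library are available. Lean on these libraries where they do the work, as an engineer would, in place of code of your own. Each camera call takes 0.05 s, during which the arm holds its last target.

## Working session

There is one attempt and no reset: what is moved stays moved. The work goes in short steps, Python scripts to look and compute and a tool call to move; the robot and the scene stay as the last step left them, time stands still between calls to the robot, and variables do not carry over. Pictures are saved under pics/ and viewed, and the job is handed in when it is done.

Besides the shell and the picture viewer there is one more tool, called by a JSON object that holds its "method" and its "body", one argument or row to a line. jog_arm: Moves the arm, as the interface text tells. Its arguments: {"type":"object","properties":{"series":{"type":"array","items":{"type":"object","properties":{"slide":{"type":"array","items":{"type":"number"}},"rotation":{"type":"array","items":{"type":"number"}},"grip":{"type":"number"}}}},"force":{"type":"number"}},"required":["series"]}

```bash
ls; mkdir -p pics
python3 - <<'E'
from station import readout, imaging, r, regions_of
import cv2
s=readout.state();print({k:(v if not hasattr(v,'round') else v) for k,v in s.items()})
for n in("side","top"):
    im=imaging.snapshot(n);cv2.imwrite(f"pics/{n}0.png",im[:,:,::-1]);print(imaging.camera_model(n))
E
```

```text
pics
{'clock': 0.0, 'joint_positions': array([-1.43678370e+00,  2.59331839e-01,  1.53607363e+00,  8.13834140e-06,
        1.34801884e+00, -2.02809044e-01]), 'joint_velocities': array([-1.01539915e-03, -4.89728087e-05,  2.92155756e-03, -3.40080703e-04,
        1.08038608e-04,  1.91148853e-04]), 'effort': array([ 3.55392394e-04, -4.37306178e+01, -2.83997601e+01,  7.20415078e-02,
        4.15592256e-02, -1.55052876e-04]), 'tcp_pos': array([ 0.18171596, -0.51854531,  0.22582751]), 'tcp_rot': array([ 9.85852119e-01,  1.67614921e-01,  3.54620971e-05, -9.15150607e-04]), 'contact_force': array([-0.74692651,  0.18867085, -0.74046016]), 'wrist_torque': array([-0.02446001,  0.0052091 ,  0.04641617]), 'grip_width': 0.09284929977844}
{'mtx': array([[366.51074063,   0.        , 323.77190682],
       [  0.        , 366.51074063, 205.90105914],
       [  0.        ,   0.        ,   1.        ]]), 'k1': 0.014255498916794935, 'origin': array([0.11894088, 0.52890899, 0.74365111]), 'attitude': array([-0.30057226,  0.87400631, -0.36127791,  0.12348102])}
{'mtx': array([[369.94288035,   0.        , 319.80062408],
       [  0.        , 369.94288035, 190.36127276],
       [  0.        ,   0.        ,   1.        ]]), 'k1': -0.0802227928408011, 'origin': array([ 0.46203297, -0.02119355,  1.20479711]), 'attitude': array([ 0.71264157, -0.70071926,  0.02541332, -0.02210598])}
```

View pics/side0.png

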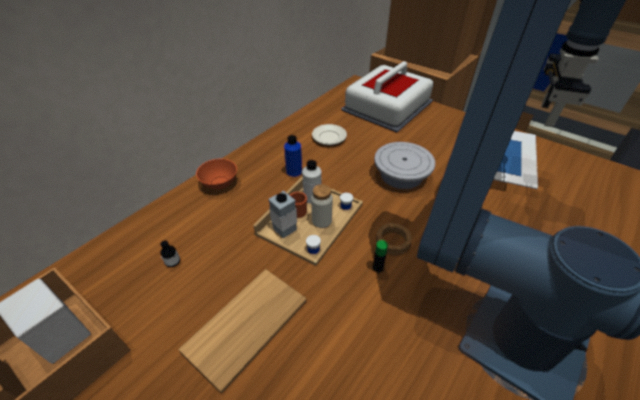

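View pics/top0.png

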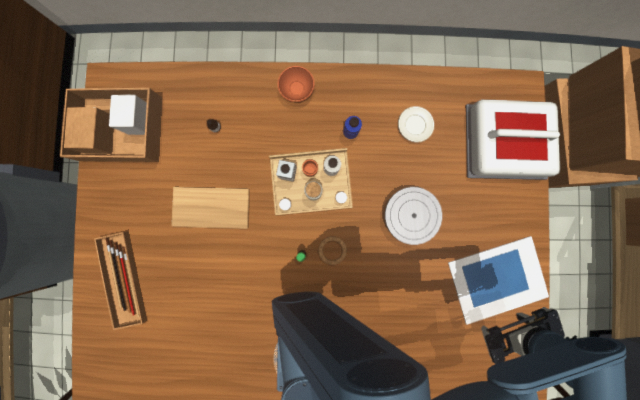

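```bash
cat > h.py <<'E'
import numpy as np, cv2
from scipy.spatial.transform import Rotation as R
from station import readout, imaging, r, regions_of
CM={n:imaging.camera_model(n) for n in("side","top")}
def proj(n,P):
    c=CM[n];P=np.atleast_2d(P);q=R.from_quat(c['attitude']).inv().apply(P-c['origin'])
    s=q[:,:2]/q[:,2:];s=s*(1+c['k1']*(s**2).sum(1,keepdims=True))
    return s@np.diag(np.diag(c['mtx'])[:2])+c['mtx'][:2,2]
def unproj(n,uv,z):
    c=CM[n];uv=np.atleast_2d(uv).astype(float)
    d=(uv-c['mtx'][:2,2])/np.diag(c['mtx'])[:2];s=d.copy()
    for _ in range(20): s=d/(1+c['k1']*(s**2).sum(1,keepdims=True))
    v=R.from_quat(c['attitude']).apply(np.c_[s,np.ones(len(s))])
    t=(z-c['origin'][2])/v[:,2];return c['origin']+v*t[:,None]
def ring(rad,z,n=40):
    a=np.linspace(0,2*np.pi,n,endpoint=False);return np.c_[rad*np.cos(a),rad*np.sin(a),0*a+z]
def sq(w,z,m=8):
    t=np.linspace(-w,w,m);return np.r_[np.c_[t,0*t-w,0*t+z],np.c_[t,0*t+w,0*t+z],np.c_[0*t-w,t,0*t+z],np.c_[0*t+w,t,0*t+z]]
MOD={'cup':[np.r_[ring(.0245,0),ring(.0255,.055)]],
'bottle':[np.r_[ring(.026,0),ring(.026,.1)],np.r_[ring(.026,.1),ring(.014,.112)],np.r_[ring(.014,.1),ring(.014,.130)]],
'tin':[np.r_[sq(.024,0),sq(.024,.112)],np.r_[ring(.012,.112),ring(.012,.122)]],
'jar':[np.r_[ring(.028,0),ring(.028,.09)],np.r_[ring(.024,.09),ring(.024,.116)]],
'pot_a':[np.r_[ring(.018,0),ring(.018,.036)]]}
def big(n,im,box,f,name):
    x,y,w,h=box;o=cv2.resize(im[y:y+h,x:x+w],None,fx=f,fy=f,interpolation=cv2.INTER_CUBIC);cv2.imwrite(name,o[:,:,::-1])
E
python3 - <<'E'
from h import *
import pickle
D={}
for n in("side","top"):
    im=imaging.snapshot(n);D[n]=im
    for k in("tray","board","wheel","cup","bottle","tin","jar","pot_a"):
        L=regions_of(n,k);D[n,k]=L
        print(n,k,[(round(float(l['score']),2),list(map(int,l['bbox'])),int(l['pixels'].sum())) for l in L[:4]])
pickle.dump(D,open('d0.pkl','wb'))
big('side',D['side'],(240,130,140,140),5,'pics/s1.png');big('top',D['top'],(260,100,120,130),5,'pics/t1.png')
E
```

```text
side tray [(0.82, [251, 178, 107, 89], 2531)]
side board [(0.89, [177, 268, 131, 121], 6892)]
side wheel [(0.63, [375, 143, 60, 45], 2112)]
side cup [(0.79, [290, 193, 17, 25], 318), (0.56, [310, 181, 24, 46], 850)]
side bottle [(0.89, [282, 133, 17, 44], 643), (0.83, [298, 156, 23, 48], 557)]
side tin [(0.91, [268, 192, 31, 46], 1040)]
side jar [(0.66, [314, 184, 19, 41], 834)]
side pot_a [(0.65, [340, 193, 12, 15], 198), (0.57, [307, 233, 8, 18], 186)]
top tray [(0.67, [268, 150, 84, 62], 3349)]
top board [(0.69, [169, 186, 80, 42], 3115)]
top wheel [(0.75, [384, 188, 59, 56], 2549)]
top cup [(0.47, [299, 161, 19, 13], 262)]
top bottle [(0.72, [320, 154, 20, 20], 310), (0.63, [340, 116, 20, 23], 304)]
top tin [(0.76, [275, 160, 20, 21], 310)]
top jar [(0.54, [306, 181, 14, 16], 232)]
top pot_a [(0.64, [278, 202, 13, 9], 116)]
```

View pics/s1.png

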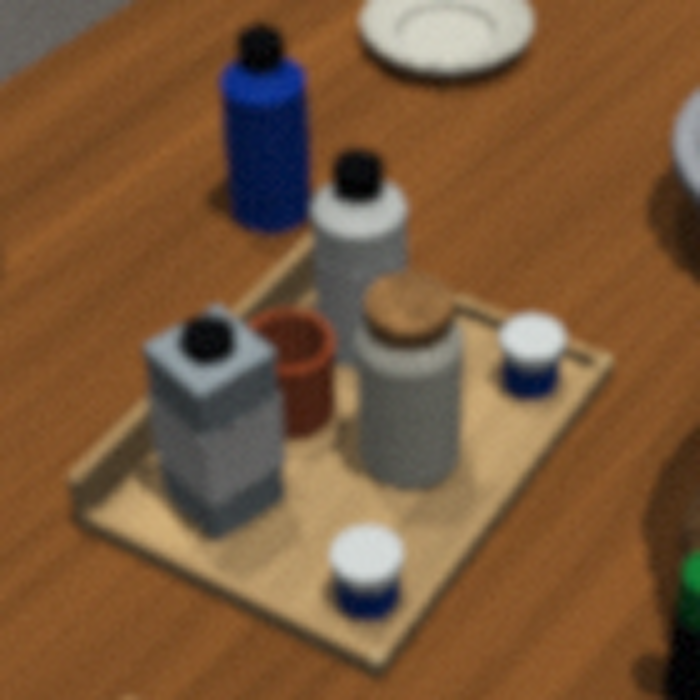

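View pics/t1.png

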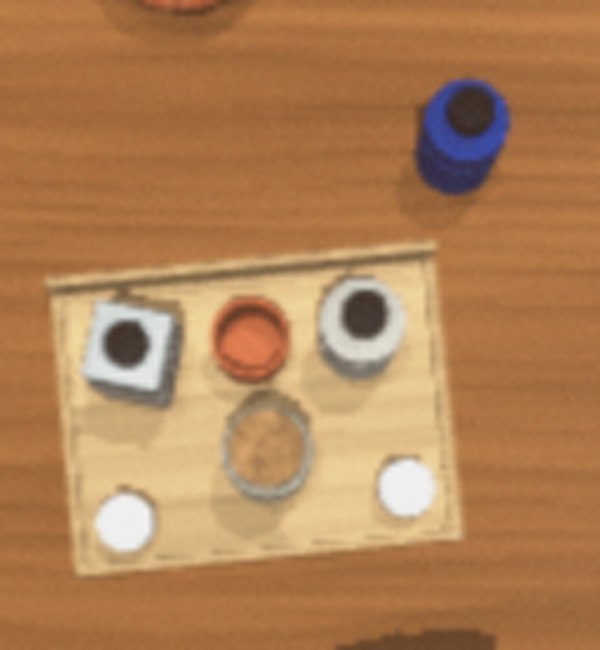

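```bash
cat >> h.py <<'E'
def draw(n,im,objs,box,f,name):
    x,y,w,h=box;o=cv2.resize(im[y:y+h,x:x+w],None,fx=f,fy=f,interpolation=cv2.INTER_CUBIC)
    for k,(px,py,pz,yaw) in objs.items():
        for part in MOD[k]:
            P=R.from_euler('z',yaw).apply(part)+[px,py,pz]
            h_=cv2.convexHull(((proj(n,P)-[x,y]+.5)*f).astype(np.float32)).round().astype(int)
            cv2.polylines(o,[h_],True,(0,255,0),1)
    cv2.imwrite(name,o[:,:,::-1])
W,H=.095,.125
MOD['tray']=[np.array([[sx*W,sy*H,z] for sx in(-1,1) for sy in(-1,1) for z in((0,.014) if sx<0 else (0,.04))]),]
MOD['tray']=[np.array([[-W,-H,.014],[-W,H,.014],[W,H,.014],[W,-H,.014]]),np.array([[W,-H,.04],[W,H,.04],[W,H,0],[W,-H,0]])]
MOD['board']=[np.array([[-.065,-H,.015],[-.065,H,.015],[.065,H,.015],[.065,-H,.015]])]
MOD['wheel']=[ring(.09,.062),ring(.003,.062)]
E
python3 - <<'E'
from h import *
F={'tin':(.128,(285.2,168),(282,197)),'bottle':(.136,(333.2,162.2),(311.6,163)),'jar':(.122,(313.4,189.4),(322,190)),'cup':(.061,(310.6,167.2),(298.2,198))}
for k,(z,t,s) in F.items(): print(k,unproj('top',t,z)[0].round(4),unproj('side',s,z)[0].round(4))
# tray corners: front left, front right at z=.014; back wall ends at .04
T=[((78,574),.014),((462,538),.014),((436,242),.04),((47,282),.04)]
for (u,v),z in T: print('T',unproj('top',(260+u/5,100+v/5),z)[0].round(4))
S=[((378,665),.014),((611,360),.014),((75,482),.04)]
for (u,v),z in S: print('S',unproj('side',(240+u/5,130+v/5),z)[0].round(4))
print('wheel',unproj('top',(413.8,215.5),.062),unproj('side',(404.5,158.5),.062))
for p in [(173,187),(248,189),(248.5,228.5),(172,226)]: print('B',unproj('top',p,.015)[0].round(4))
for p in [(268,270),(306,299),(220,385),(181,351)]: print('Bs',unproj('side',p,.015)[0].round(4))
E
```

```text
tin [0.5985 0.0769 0.128 ] [0.5939 0.083  0.128 ]
bottle [ 0.6169 -0.0632  0.136 ] [ 0.6143 -0.0557  0.136 ]
jar [ 0.5375 -0.0068  0.122 ] [ 0.5369 -0.0017  0.122 ]
cup [0.6108 0.0039 0.061 ] [0.6087 0.0106 0.061 ]
T [0.4611 0.1147 0.014 ]
T [ 0.4884 -0.132   0.014 ]
T [ 0.6759 -0.111   0.04  ]
T [0.646  0.1361 0.04  ]
S [0.4601 0.1218 0.014 ]
S [ 0.4885 -0.1246  0.014 ]
S [0.6424 0.1425 0.04  ]
wheel [[ 0.46579414 -0.31889435  0.062     ]] [[ 0.46784536 -0.315922    0.062     ]]
B [0.545  0.4527 0.015 ]
B [0.5426 0.2059 0.015 ]
B [0.4156 0.2007 0.015 ]
B [0.4183 0.4509 0.015 ]
Bs [0.5365 0.2081 0.015 ]
Bs [0.4149 0.2122 0.015 ]
Bs [0.4259 0.451  0.015 ]
Bs [0.5375 0.4559 0.015 ]
```

Run:
```python
from h import *
import pickle
D=pickle.load(open('d0.pkl','rb'))
O={'top':{'tin':(.598,.0765,.006,-.185),'bottle':(.6165,-.064,.006,0),'jar':(.537,-.0075,.006,0),'cup':(.61,.003,.006,0),'tray':(.568,.001,0,.115)},
'side':{'tin':(.594,.083,.006,-.185),'bottle':(.6143,-.0557,.006,0),'jar':(.5369,-.0017,.006,0),'cup':(.6087,.0106,.006,0),'tray':(.567,.008,0,.115)}}
draw('side',D['side'],O['side'],(240,130,140,140),5,'pics/s2.png');draw('top',D['top'],O['top'],(260,100,120,130),5,'pics/t2.png')
print(proj('top',[[.182,-.519,.227]]),proj('side',[[.182,-.519,.227]]))
big('top',D['top'],(470,290,110,90),6,'pics/g.png')
```

```text
[[502.09893186 322.41906357]] [[547.77162563 112.36236686]]
```

View pics/s2.png

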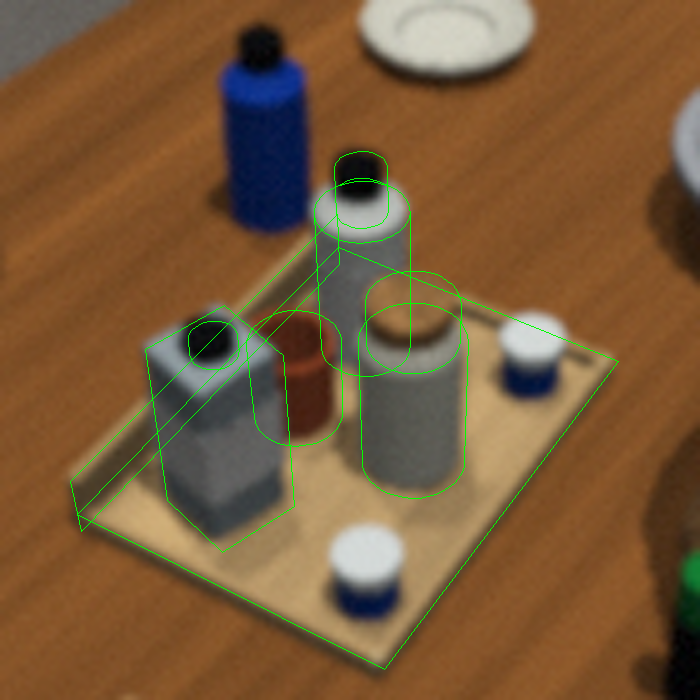

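View pics/t2.png

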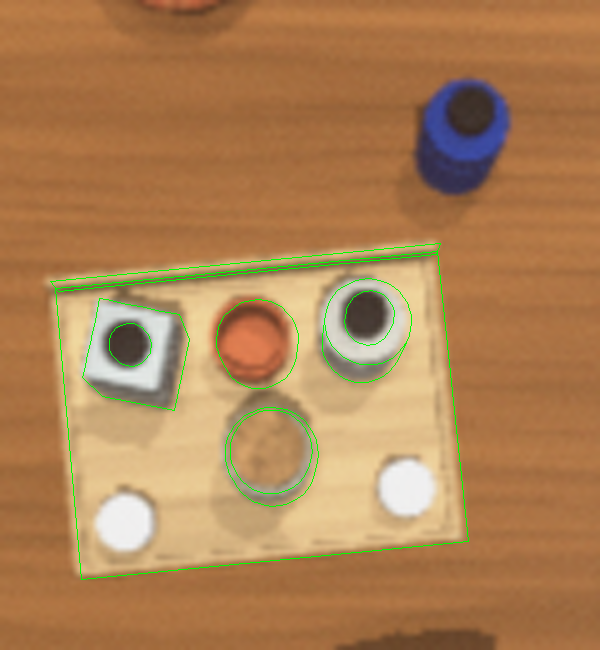

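Run:
```python
from h import *
F={'tin':(.128,(285.2,168),(282,197)),'bottle':(.136,(333.2,162.2),(311.6,163)),'jar':(.122,(313.4,189.4),(322,190)),'cup':(.061,(310.6,167.2),(298.2,198))}
for k,(z,t,s) in F.items():
    a=unproj('top',np.array(t)-.4,z)[0];b=unproj('side',np.array(s)-.4,z)[0];print(k,a.round(4),b.round(4),((a+b)/2).round(4))
a=[unproj('top',(260+u/5-.4,100+v/5-.4),z)[0][:2] for (u,v),z in [((78,574),.014),((462,538),.014),((436,242),.04),((47,282),.04)]]
print('tray top',np.mean(a,0))
b=[unproj('side',(240+u/5-.4,130+v/5-.4),z)[0][:2] for (u,v),z in [((378,665),.014),((611,360),.014),((75,482),.04)]]
print(b[1]/2+b[2]/2)
```

```text
tin [0.5997 0.0781 0.128 ] [0.5957 0.0826 0.128 ] [0.5977 0.0803 0.128 ]
bottle [ 0.618  -0.0621  0.136 ] [ 0.6162 -0.0564  0.136 ] [ 0.6171 -0.0592  0.136 ]
jar [ 0.5386 -0.0056  0.122 ] [ 0.5386 -0.0022  0.122 ] [ 0.5386 -0.0039  0.122 ]
cup [0.6121 0.0052 0.061 ] [0.6106 0.0101 0.061 ] [0.6113 0.0076 0.061 ]
tray top [0.56911766 0.00323382]
[0.56726175 0.00847871]
```

```bash
cat >> h.py <<'E'
def goal(x,y,z,yaw):
    s=readout.state();Rt=R.from_quat(s['tcp_rot']);p=s['tcp_pos']
    Rg=R.from_euler('z',yaw)*R.from_euler('x',np.pi)
    print('t',round(s['clock'],2),'slide',(Rt.inv().apply(np.array([x,y,z])-p)*1000).round(1),'rot',(Rt.inv()*Rg).as_rotvec().round(3),'dist/50',(np.linalg.norm(np.array([x,y,z])-p)/.05).round(1))
def st():
    s=readout.state();yaw=(R.from_quat(s['tcp_rot'])*R.from_euler('x',-np.pi)).as_euler('zyx')
    print('t',round(s['clock'],2),'p',s['tcp_pos'].round(4),'yaw',yaw.round(4),'F',s['contact_force'].round(1),'w',round(s['grip_width'],4),'j',np.round(s['joint_positions'],2))
E
python3 -c "
from h import *
st();goal(.5977,.0803,.2,1.386)"
```

```text
t 1.0 p [ 0.1818 -0.5191  0.2267] yaw [ 3.368e-01 -1.000e-04 -0.000e+00] F [-0.5 -0.5  0.1] w 0.0929 j [-1.44  0.26  1.53  0.    1.35 -0.2 ]
t 1.0 slide [ 590.6 -428.3   26.7] rot [ 0.    -0.    -1.049] dist/50 14.6
```

{"method": "jog_arm", "body": {
  "series": [
    {"slide": [590, -428, 27], "rotation": [0, 0, -1.05], "grip": 1},
    {"slide": [590, -428, 27], "rotation": [0, 0, -1.05], "grip": 1},
    {"slide": [590, -428, 27], "rotation": [0, 0, -1.05], "grip": 1},
    {"slide": [590, -428, 27], "rotation": [0, 0, -1.05], "grip": 1},
    {"slide": [590, -428, 27], "rotation": [0, 0, -1.05], "grip": 1},
    {"slide": [590, -428, 27], "rotation": [0, 0, -1.05], "grip": 1},
    {"slide": [590, -428, 27], "rotation": [0, 0, -1.05], "grip": 1},
    {"slide": [590, -428, 27], "rotation": [0, 0, -1.05], "grip": 1},
    {"slide": [590, -428, 27], "rotation": [0, 0, -1.05], "grip": 1},
    {"slide": [590, -428, 27], "rotation": [0, 0, -1.05], "grip": 1},
    {"slide": [590, -428, 27], "rotation": [0, 0, -1.05], "grip": 1},
    {"slide": [590, -428, 27], "rotation": [0, 0, -1.05], "grip": 1}
  ]
}}

```text
clock: 2.2
tcp_pos: [0.5245, -0.0244, 0.2046]
tcp_rot: [0.769, 0.639, 0.0, 0.0]
contact_force: [0.7, -0.9, -0.2]
grip_width: 0.0926
```

```bash
python3 -c "
from h import *
st();goal(.5977,.0803,.2,1.386)"
```

```text
t 2.2 p [ 0.5245 -0.0244  0.2046] yaw [ 1.387e+00 -7.000e-04 -3.000e-04] F [ 0.7 -0.9 -0.2] w 0.0926 j [-0.26  0.23  1.63 -0.    1.28 -0.08]
t 2.2 slide [116.3  52.9   4.6] rot [0.001 0.    0.001] dist/50 2.6
```

{"method": "jog_arm", "body": {
  "series": [
    {"slide": [0, 0, 0], "rotation": [0, 0, 0], "grip": 1},
    {"slide": [0, 0, 0], "rotation": [0, 0, 0], "grip": 1}
  ]
}}

```text
clock: 2.4
tcp_pos: [0.5235, -0.0254, 0.2041]
tcp_rot: [0.768, 0.64, -0.0, -0.0]
contact_force: [-0.6, -1.0, -0.4]
grip_width: 0.0932
```

```bash
python3 -c "
from h import *
st();goal(.5977,.0803,.2,1.386)"
```

```text
t 2.4 p [ 0.5235 -0.0254  0.2041] yaw [ 1.3901e+00  9.0000e-04 -2.0000e-04] F [-0.6 -1.  -0.4] w 0.0932 j [-0.26  0.23  1.63 -0.    1.28 -0.08]
t 2.4 slide [117.3  54.    4. ] rot [-0.001  0.     0.004] dist/50 2.6
```

{"method": "jog_arm", "body": {
  "series": [
    {"slide": [117, 53.5, 4], "rotation": [0, 0, 0], "grip": 1},
    {"slide": [117, 53.5, 4], "rotation": [0, 0, 0], "grip": 1},
    {"slide": [117, 53.5, 4], "rotation": [0, 0, 0], "grip": 1},
    {"slide": [117, 53.5, 34], "rotation": [0, 0, 0], "grip": 1},
    {"slide": [117, 53.5, 34], "rotation": [0, 0, 0], "grip": 1}
  ]
}}

```text
clock: 2.9
tcp_pos: [0.595, 0.0777, 0.1669]
tcp_rot: [0.769, 0.639, -0.003, -0.002]
contact_force: [-1.3, -0.0, -0.2]
grip_width: 0.0928
```

Run:
```python
from h import *
st()
im=imaging.snapshot('side');big('side',im,(230,110,160,140),5,'pics/s3.png')
s=readout.state();Rt=R.from_quat(s['tcp_rot']);p=s['tcp_pos']
o=cv2.imread('pics/s3.png')
for dy in(-.0465,0,.0465):
    a=(proj('side',p+Rt.apply([0,dy,.008]))[0]-[230,110]+.5)*5;cv2.circle(o,tuple(int(v) for v in a),3,(0,0,255),-1)
cv2.imwrite('pics/s3.png',o)
```

```text
t 2.9 p [0.595  0.0777 0.1669] yaw [ 1.3861e+00  7.3000e-03 -2.0000e-04] F [-1.3 -0.  -0.2] w 0.0928 j [-0.06  0.4   1.49 -0.    1.26  0.13]
```

View pics/s3.png

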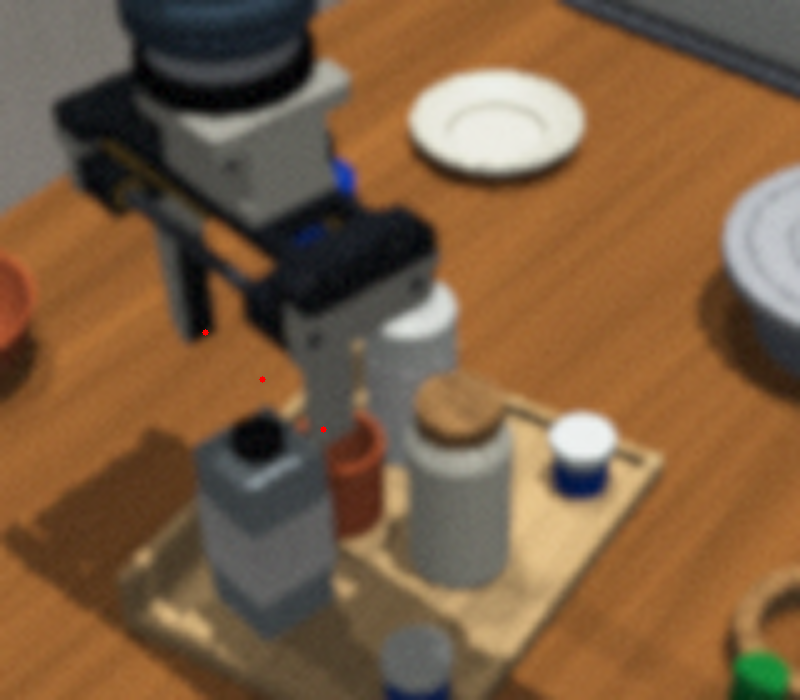

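```bash
python3 -c "
from h import *
st();goal(.597,.081,.074,1.386)"
```

```text
t 2.95 p [0.5956 0.0773 0.1687] yaw [ 1.3853e+00  5.2000e-03 -2.0000e-04] F [-0.2  0.   0.5] w 0.0936 j [-0.06  0.39  1.49 -0.    1.27  0.13]
t 2.95 slide [ 4.   1.2 94.7] rot [-0.005  0.001 -0.001] dist/50 1.9
```

{"method": "jog_arm", "body": {
  "series": [
    {"slide": [4, 1, 45], "rotation": [-0.005, 0, 0], "grip": 1},
    {"slide": [4, 1, 80], "rotation": [-0.005, 0, 0], "grip": 1},
    {"slide": [4, 1, 95], "rotation": [-0.005, 0, 0], "grip": 1},
    {"slide": [4, 1, 95], "rotation": [-0.005, 0, 0], "grip": 1},
    {"slide": [4, 1, 95], "rotation": [-0.005, 0, 0], "grip": 1}
  ]
}}

```text
clock: 3.45
tcp_pos: [0.5999, 0.0812, 0.077]
tcp_rot: [0.77, 0.638, 0.002, 0.003]
contact_force: [0.3, -0.0, 1.5]
grip_width: 0.0929
```

Run:
```python
from h import *
st()
for n,b in(('side',(230,110,160,140)),('top',(240,80,130,130))):
    im=imaging.snapshot(n);big(n,im,b,4,f'pics/{n}4.png')
```

```text
t 3.45 p [0.5999 0.0812 0.077 ] yaw [ 1.385e+00 -6.500e-03 -1.200e-03] F [ 0.3 -0.   1.5] w 0.0929 j [-0.05  0.49  1.59 -0.    1.06  0.14]
```

View pics/side4.png

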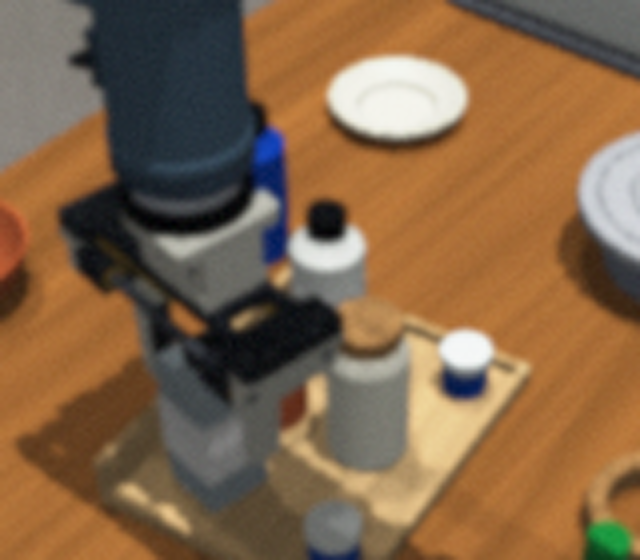

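{"method": "jog_arm", "body": {
  "series": [
    {"slide": [0, 0, 2], "rotation": [0, 0, 0], "grip": 0.3},
    {"slide": [0, 0, 2], "rotation": [0, 0, 0], "grip": -0.2},
    {"slide": [0, 0, 2], "rotation": [0, 0, 0], "grip": -0.5},
    {"slide": [0, 0, 2], "rotation": [0, 0, 0], "grip": -0.5},
    {"slide": [0, 0, 2], "rotation": [0, 0, 0], "grip": -0.5},
    {"slide": [0, 0, 2], "rotation": [0, 0, 0], "grip": -0.5}
  ],
  "force": 20
}}

```text
clock: 4.15
tcp_pos: [0.5992, 0.0826, 0.0734]
tcp_rot: [0.769, 0.639, 0.002, 0.002]
contact_force: [0.7, -0.2, 0.0]
grip_width: 0.0491
```

```bash
python3 -c "
from h import *
st()"
```

```text
t 4.15 p [0.5992 0.0826 0.0734] yaw [ 1.387e+00 -4.900e-03 -9.000e-04] F [ 0.7 -0.2  0. ] w 0.0491 j [-0.05  0.49  1.59 -0.    1.05  0.14]
```

{"method": "jog_arm", "body": {
  "series": [
    {"slide": [0, 0, -10], "rotation": [0, 0, 0], "grip": -0.5},
    {"slide": [0, 0, -40], "rotation": [0, 0, 0], "grip": -0.5},
    {"slide": [0, 0, -80], "rotation": [0, 0, 0], "grip": -0.5},
    {"slide": [0, 0, -80], "rotation": [0, 0, 0], "grip": -0.5}
  ]
}}

```text
clock: 4.55
tcp_pos: [0.6023, 0.0827, 0.1595]
tcp_rot: [0.769, 0.639, 0.005, 0.005]
contact_force: [1.0, -0.7, -3.1]
grip_width: 0.048
```

```bash
python3 -c "
from h import *
st();goal(.48,.41,.155,1.571)"
```

```text
t 4.55 p [0.6023 0.0827 0.1595] yaw [ 1.3869e+00 -1.5200e-02 -1.3000e-03] F [ 1.  -0.7 -3.1] w 0.048 j [-0.05  0.4   1.5  -0.    1.22  0.14]
t 4.55 slide [ 299.5 -180.1    2.3] rot [ 0.015 -0.    -0.184] dist/50 7.0
```

{"method": "jog_arm", "body": {
  "series": [
    {"slide": [20, -12, 4], "rotation": [0, 0, 0], "grip": -0.5},
    {"slide": [60, -36, 4], "rotation": [0.005, 0, -0.03], "grip": -0.5},
    {"slide": [100, -60, 4], "rotation": [0.005, 0, -0.06], "grip": -0.5},
    {"slide": [140, -84, 4], "rotation": [0.005, 0, -0.09], "grip": -0.5},
    {"slide": [180, -108, 4], "rotation": [0.005, 0, -0.12], "grip": -0.5},
    {"slide": [220, -132, 4], "rotation": [0.005, 0, -0.15], "grip": -0.5},
    {"slide": [260, -156, 4], "rotation": [0.005, 0, -0.184], "grip": -0.5},
    {"slide": [288, -172, 4], "rotation": [0.005, 0, -0.184], "grip": -0.5},
    {"slide": [299, -180, 4], "rotation": [0.005, 0, -0.184], "grip": -0.5},
    {"slide": [299, -180, 4], "rotation": [0.005, 0, -0.184], "grip": -0.5},
    {"slide": [299, -180, 4], "rotation": [0.005, 0, -0.184], "grip": -0.5}
  ]
}}

```text
clock: 5.65
tcp_pos: [0.4766, 0.4084, 0.1479]
tcp_rot: [0.707, 0.707, -0.001, 0.0]
contact_force: [0.6, -0.9, -2.9]
grip_width: 0.0479
```

```bash
python3 -c "
from h import *
st();goal(.48,.41,.083,1.571)
im=imaging.snapshot('side');big('side',im,(160,150,160,140),4,'pics/s5.png')"
```

```text
t 5.65 p [0.4766 0.4084 0.1479] yaw [ 1.571e+00  8.000e-04 -2.000e-03] F [ 0.6 -0.9 -2.9] w 0.0479 j [ 0.53  0.46  1.45 -0.    1.24  0.53]
t 5.65 slide [ 1.7  3.4 64.9] rot [-0.001  0.002 -0.   ] dist/50 1.3
```

View pics/s5.png

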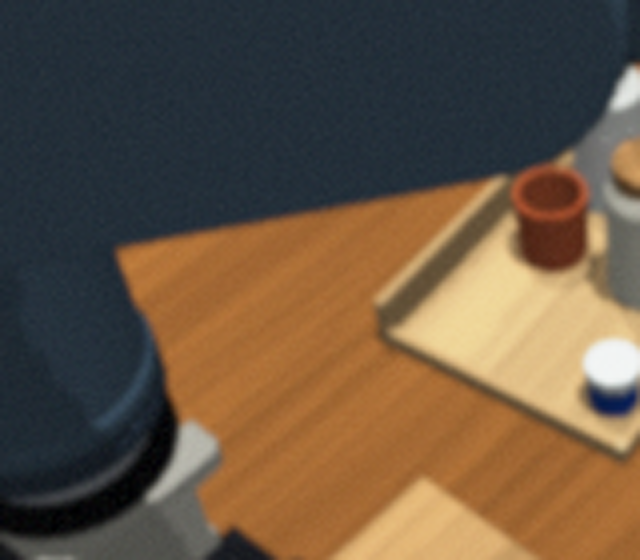

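Lower it slowly onto the board.

{"method": "jog_arm", "body": {
  "series": [
    {"slide": [1, 2, 25], "rotation": [0, 0, 0], "grip": -0.5},
    {"slide": [2, 3, 48], "rotation": [0, 0, 0], "grip": -0.5},
    {"slide": [2, 3, 58], "rotation": [0, 0, 0], "grip": -0.5},
    {"slide": [2, 3, 61], "rotation": [0, 0, 0], "grip": -0.5},
    {"slide": [2, 3, 62], "rotation": [0, 0, 0], "grip": -0.5},
    {"slide": [2, 3, 63], "rotation": [0, 0, 0], "grip": -0.5},
    {"slide": [2, 3, 63], "rotation": [0, 0, 0], "grip": -0.5}
  ]
}}

```text
clock: 6.4
tcp_pos: [0.4802, 0.4117, 0.0866]
tcp_rot: [0.707, 0.707, 0.001, 0.0]
contact_force: [-0.1, -0.0, -4.1]
grip_width: 0.048
```

```bash
python3 -c "
from h import *
st();
im=imaging.snapshot('top');big('top',im,(160,120,160,130),4,'pics/t5.png')
st()"
```

```text
t 6.4 p [0.4802 0.4117 0.0866] yaw [ 1.5707e+00 -1.5000e-03  4.0000e-04] F [-0.1 -0.  -4.1] w 0.048 j [ 0.53  0.52  1.5  -0.    1.12  0.53]
t 6.45 p [0.4801 0.4117 0.0865] yaw [ 1.5708e+00 -1.3000e-03  3.0000e-04] F [ 0.9 -0.3 -2.4] w 0.0479 j [ 0.53  0.52  1.5  -0.    1.12  0.53]
```

View pics/t5.png

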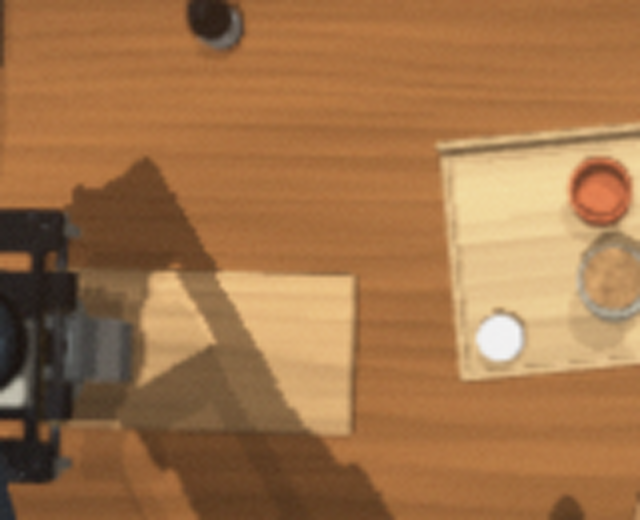

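{"method": "jog_arm", "body": {
  "series": [
    {"slide": [0, 0, 1], "rotation": [0, 0, 0], "grip": -0.5},
    {"slide": [0, 0, 2], "rotation": [0, 0, 0], "grip": -0.5},
    {"slide": [0, 0, 3], "rotation": [0, 0, 0], "grip": -0.5},
    {"slide": [0, 0, 3], "rotation": [0, 0, 0], "grip": -0.5}
  ]
}}

```text
clock: 6.85
tcp_pos: [0.4796, 0.4116, 0.0827]
tcp_rot: [0.707, 0.707, -0.0, 0.0]
contact_force: [-1.0, 0.0, -2.0]
grip_width: 0.0479
```

{"method": "jog_arm", "body": {
  "series": [
    {"slide": [0, 0, 0.7], "rotation": [0, 0, 0], "grip": -0.5},
    {"slide": [0, 0, 1.3], "rotation": [0, 0, 0], "grip": -0.5},
    {"slide": [0, 0, 1.3], "rotation": [0, 0, 0], "grip": -0.5}
  ]
}}

```text
clock: 7.15
tcp_pos: [0.4796, 0.4117, 0.0826]
tcp_rot: [0.707, 0.707, 0.0, 0.0]
contact_force: [-2.9, -1.8, 6.5]
grip_width: 0.048
```

{"method": "jog_arm", "body": {
  "series": [
    {"slide": [0, 0, 0], "rotation": [0, 0, 0], "grip": -0.2},
    {"slide": [0, 0, 0], "rotation": [0, 0, 0], "grip": 0.5},
    {"slide": [0, 0, 0], "rotation": [0, 0, 0], "grip": 1},
    {"slide": [0, 0, 0], "rotation": [0, 0, 0], "grip": 1},
    {"slide": [0, 0, -30], "rotation": [0, 0, 0], "grip": 1},
    {"slide": [0, 0, -80], "rotation": [0, 0, 0], "grip": 1},
    {"slide": [0, 0, -80], "rotation": [0, 0, 0], "grip": 1}
  ]
}}

```text
clock: 7.85
tcp_pos: [0.4832, 0.4138, 0.1684]
tcp_rot: [0.707, 0.707, 0.006, 0.002]
contact_force: [0.7, 1.1, 0.6]
grip_width: 0.0904
```

```bash
python3 -c "
from h import *
st();goal(.5386,-.0039,.165,1.571)"
```

```text
t 7.85 p [0.4832 0.4138 0.1684] yaw [ 1.5709 -0.0108  0.006 ] F [0.7 1.1 0.6] w 0.0904 j [ 0.53  0.44  1.41 -0.    1.28  0.53]
t 7.85 slide [-417.7   55.3    1.5] rot [ 0.011 -0.006 -0.   ] dist/50 8.4
```

{"method": "jog_arm", "body": {
  "series": [
    {"slide": [-45, 6, 1], "rotation": [0, 0, 0], "grip": 0.6},
    {"slide": [-95, 13, 1], "rotation": [0, 0, 0], "grip": 0.6},
    {"slide": [-145, 19, 1], "rotation": [0, 0, 0], "grip": 0.6},
    {"slide": [-195, 26, 1], "rotation": [0, 0, 0], "grip": 0.6},
    {"slide": [-245, 32, 1], "rotation": [0, 0, 0], "grip": 0.6},
    {"slide": [-295, 39, 1], "rotation": [0, 0, 0], "grip": 0.6},
    {"slide": [-345, 46, 1], "rotation": [0, 0, 0], "grip": 0.6},
    {"slide": [-390, 52, 1], "rotation": [0, 0, 0], "grip": 0.6},
    {"slide": [-418, 55, 1], "rotation": [0, 0, 0], "grip": 0.6},
    {"slide": [-418, 55, 1], "rotation": [0, 0, 0], "grip": 0.6},
    {"slide": [-418, 55, 1], "rotation": [0, 0, 0], "grip": 0.6}
  ]
}}

```text
clock: 8.95
tcp_pos: [0.5345, -0.0068, 0.1601]
tcp_rot: [0.708, 0.706, -0.0, -0.0]
contact_force: [0.3, 0.5, 0.6]
grip_width: 0.0744
```

Run:
```python
from h import *
st();goal(.5386,-.0039,.076,1.571)
im=imaging.snapshot('side');imt=imaging.snapshot('top')
big('side',im,(170,120,200,140),4,'pics/s6.png')
big('top',imt,(160,120,200,130),4,'pics/t6.png')
```

```text
t 8.95 p [ 0.5345 -0.0068  0.1601] yaw [1.5688e+00 4.0000e-04 1.0000e-04] F [0.3 0.5 0.6] w 0.0744 j [-0.22  0.29  1.67  0.    1.19 -0.22]
t 8.95 slide [ 2.9  4.1 84.1] rot [-0.    -0.    -0.002] dist/50 1.7
```

View pics/s6.png

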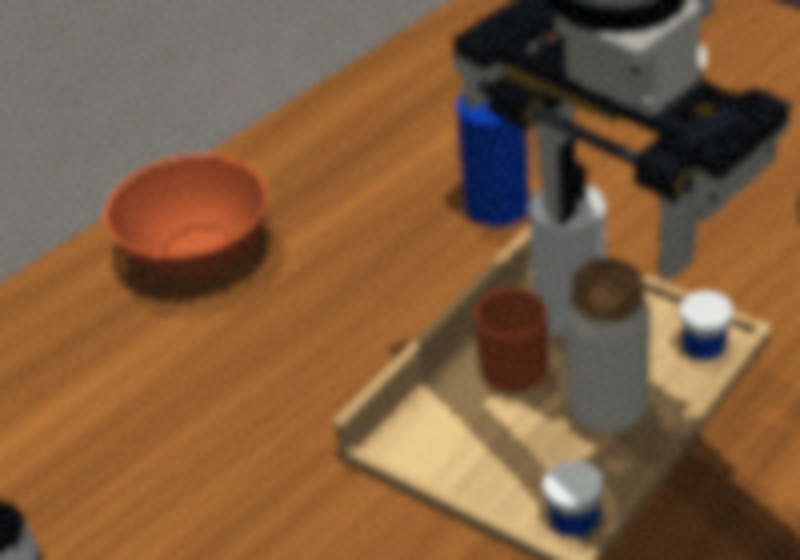

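View pics/t6.png

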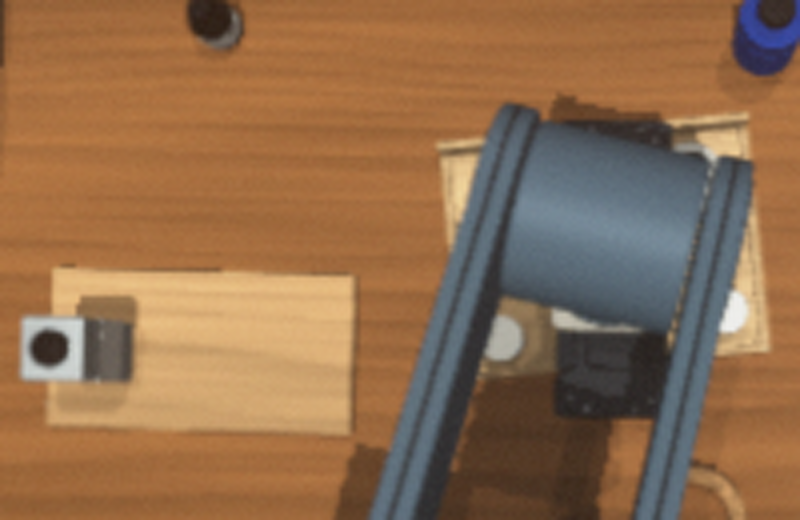

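{"method": "jog_arm", "body": {
  "series": [
    {"slide": [3, 4, 0], "rotation": [0, 0, 0], "grip": 0.6},
    {"slide": [3, 4, 30], "rotation": [0, 0, 0], "grip": 0.6},
    {"slide": [3, 4, 60], "rotation": [0, 0, 0], "grip": 0.6},
    {"slide": [3, 4, 80], "rotation": [0, 0, 0], "grip": 0.6},
    {"slide": [3, 4, 84], "rotation": [0, 0, 0], "grip": 0.6},
    {"slide": [3, 4, 84], "rotation": [0, 0, 0], "grip": 0.6},
    {"slide": [3, 4, 84], "rotation": [0, 0, 0], "grip": 0.6}
  ]
}}

```text
clock: 9.75
tcp_pos: [0.5396, -0.0031, 0.0775]
tcp_rot: [0.707, 0.707, 0.0, 0.001]
contact_force: [-0.1, -0.2, 0.8]
grip_width: 0.0743
```

Run:
```python
from h import *
st()
im=imaging.snapshot('side')
big('side',im,(250,130,120,110),6,'pics/s7.png')
```

```text
t 9.75 p [ 0.5396 -0.0031  0.0775] yaw [ 1.5717e+00 -1.9000e-03 -8.0000e-04] F [-0.1 -0.2  0.8] w 0.0743 j [-0.21  0.39  1.75 -0.    1.   -0.21]
```

View pics/s7.png

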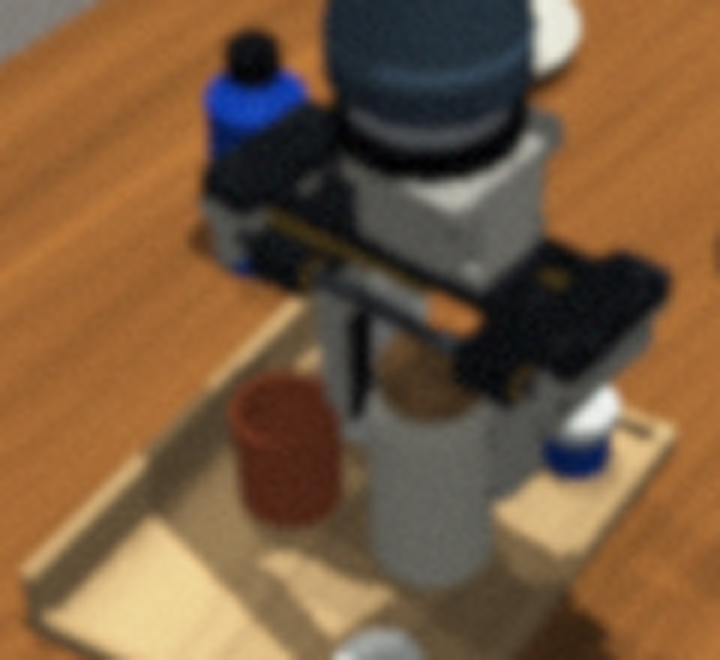

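{"method": "jog_arm", "body": {
  "series": [
    {"slide": [0, 0, 1], "rotation": [0, 0, 0], "grip": 0.4},
    {"slide": [0, 0, 1], "rotation": [0, 0, 0], "grip": 0.2},
    {"slide": [0, 0, 1], "rotation": [0, 0, 0], "grip": -0.1},
    {"slide": [0, 0, 1], "rotation": [0, 0, 0], "grip": -0.4},
    {"slide": [0, 0, 1], "rotation": [0, 0, 0], "grip": -0.4},
    {"slide": [0, 0, 1], "rotation": [0, 0, 0], "grip": -0.4}
  ],
  "force": 25
}}

```text
clock: 10.4
tcp_pos: [0.539, -0.0036, 0.0759]
tcp_rot: [0.707, 0.707, 0.0, 0.001]
contact_force: [0.2, 0.3, 3.9]
grip_width: 0.0559
```

```bash
python3 -c "
from h import *
st()"
```

```text
t 10.4 p [ 0.539  -0.0036  0.0759] yaw [ 1.5707e+00 -1.0000e-03 -6.0000e-04] F [0.2 0.3 3.9] w 0.0559 j [-0.21  0.39  1.76 -0.    1.   -0.21]
```

{"method": "jog_arm", "body": {
  "series": [
    {"slide": [0, 0, -10], "rotation": [0, 0, 0], "grip": -0.4},
    {"slide": [0, 0, -40], "rotation": [0, 0, 0], "grip": -0.4},
    {"slide": [0, 0, -75], "rotation": [0, 0, 0], "grip": -0.4},
    {"slide": [25, -4, -90], "rotation": [0, 0, 0], "grip": -0.4},
    {"slide": [70, -12, -90], "rotation": [0, 0, 0], "grip": -0.4},
    {"slide": [115, -20, -90], "rotation": [0, 0, 0], "grip": -0.4},
    {"slide": [160, -28, -90], "rotation": [0, 0, 0], "grip": -0.4},
    {"slide": [205, -36, -90], "rotation": [0, 0, 0], "grip": -0.4},
    {"slide": [250, -44, -90], "rotation": [0, 0, 0], "grip": -0.4},
    {"slide": [295, -52, -90], "rotation": [0, 0, 0], "grip": -0.4},
    {"slide": [325, -58, -90], "rotation": [0, 0, 0], "grip": -0.4},
    {"slide": [334, -59, -90], "rotation": [0, 0, 0], "grip": -0.4}
  ]
}}

```text
clock: 11.6
tcp_pos: [0.4778, 0.3334, 0.165]
tcp_rot: [0.706, 0.708, -0.001, -0.001]
contact_force: [0.2, 0.3, -2.6]
grip_width: 0.0556
```

```bash
python3 -c "
from h import *
st();goal(.48,.33,.0849,1.571)"
```

```text
t 11.6 p [0.4778 0.3334 0.165 ] yaw [ 1.5744e+00  1.6000e-03 -1.0000e-04] F [ 0.2  0.3 -2.6] w 0.0556 j [0.42 0.36 1.54 0.   1.24 0.41]
t 11.6 slide [-3.4  2.3 80.1] rot [-0.002  0.     0.003] dist/50 1.6
```

{"method": "jog_arm", "body": {
  "series": [
    {"slide": [-2, 2, 0], "rotation": [0, 0, 0], "grip": -0.4},
    {"slide": [-3, 2, 30], "rotation": [0, 0, 0], "grip": -0.4},
    {"slide": [-3, 2, 60], "rotation": [0, 0, 0], "grip": -0.4},
    {"slide": [-3, 2, 74], "rotation": [0, 0, 0], "grip": -0.4},
    {"slide": [-3, 2, 77], "rotation": [0, 0, 0], "grip": -0.4},
    {"slide": [-3, 2, 78.5], "rotation": [0, 0, 0], "grip": -0.4},
    {"slide": [-3, 2, 79.5], "rotation": [0, 0, 0], "grip": -0.4},
    {"slide": [-3, 2, 79.5], "rotation": [0, 0, 0], "grip": -0.4}
  ]
}}

```text
clock: 12.4
tcp_pos: [0.4825, 0.3274, 0.0868]
tcp_rot: [0.707, 0.707, 0.001, 0.001]
contact_force: [0.7, 0.9, -2.2]
grip_width: 0.0556
```

```bash
python3 -c "
from h import *
st()"
```

```text
t 12.4 p [0.4825 0.3274 0.0868] yaw [ 1.5703e+00 -1.7000e-03  2.0000e-04] F [ 0.7  0.9 -2.2] w 0.0556 j [ 0.41  0.44  1.63 -0.    1.06  0.41]
```

{"method": "jog_arm", "body": {
  "series": [
    {"slide": [0, 0, 0.7], "rotation": [0, 0, 0], "grip": -0.4},
    {"slide": [0, 0, 1.5], "rotation": [0, 0, 0], "grip": -0.4},
    {"slide": [0, 0, 2.2], "rotation": [0, 0, 0], "grip": -0.4},
    {"slide": [0, 0, 2.2], "rotation": [0, 0, 0], "grip": -0.4}
  ]
}}

```text
clock: 12.8
tcp_pos: [0.482, 0.3278, 0.0849]
tcp_rot: [0.707, 0.707, 0.001, 0.0]
contact_force: [-1.2, -1.0, 6.0]
grip_width: 0.0556
```

{"method": "jog_arm", "body": {
  "series": [
    {"slide": [0, 0, -0.5], "rotation": [0, 0, 0], "grip": 0},
    {"slide": [0, 0, -0.5], "rotation": [0, 0, 0], "grip": 0.6},
    {"slide": [0, 0, -0.5], "rotation": [0, 0, 0], "grip": 0.6},
    {"slide": [0, 0, -0.5], "rotation": [0, 0, 0], "grip": 0.6},
    {"slide": [0, 0, -20], "rotation": [0, 0, 0], "grip": 0.6},
    {"slide": [0, 0, -60], "rotation": [0, 0, 0], "grip": 0.6},
    {"slide": [0, 0, -85], "rotation": [0, 0, 0], "grip": 0.6},
    {"slide": [0, 0, -85], "rotation": [0, 0, 0], "grip": 0.6}
  ]
}}

```text
clock: 13.6
tcp_pos: [0.4839, 0.3286, 0.1727]
tcp_rot: [0.707, 0.707, 0.003, 0.002]
contact_force: [-0.4, 0.8, 0.2]
grip_width: 0.0743
```

```bash
python3 -c "
from h import *
st();goal(.6171,-.0592,.17,1.571)"
```

```text
t 13.6 p [0.4839 0.3286 0.1727] yaw [ 1.5709 -0.0071  0.0027] F [-0.4  0.8  0.2] w 0.0743 j [ 0.41  0.36  1.53 -0.    1.24  0.41]
t 13.6 slide [-387.9  133.1    2.6] rot [ 0.007 -0.003 -0.   ] dist/50 8.2
```

{"method": "jog_arm", "body": {
  "series": [
    {"slide": [-45, 16, 2], "rotation": [0, 0, 0], "grip": 0.6},
    {"slide": [-92, 32, 2], "rotation": [0, 0, 0], "grip": 0.6},
    {"slide": [-139, 48, 2], "rotation": [0, 0, 0], "grip": 0.6},
    {"slide": [-186, 64, 2], "rotation": [0, 0, 0], "grip": 0.6},
    {"slide": [-233, 80, 2], "rotation": [0, 0, 0], "grip": 0.6},
    {"slide": [-280, 96, 2], "rotation": [0, 0, 0], "grip": 0.6},
    {"slide": [-327, 112, 2], "rotation": [0, 0, 0], "grip": 0.6},
    {"slide": [-370, 127, 2], "rotation": [0, 0, 0], "grip": 0.6},
    {"slide": [-388, 133, 2], "rotation": [0, 0, 0], "grip": 0.6},
    {"slide": [-388, 133, 2], "rotation": [0, 0, 0], "grip": 0.6},
    {"slide": [-388, 133, 2], "rotation": [0, 0, 0], "grip": 0.6}
  ]
}}

```text
clock: 14.7
tcp_pos: [0.6138, -0.0596, 0.1657]
tcp_rot: [0.707, 0.707, -0.0, -0.001]
contact_force: [-0.0, 1.8, 0.1]
grip_width: 0.0743
```

Run:
```python
from h import *
st();goal(.6171,-.0592,.076,1.571)
im=imaging.snapshot('side')
big('side',im,(150,100,240,200),3,'pics/s8.png')
```

```text
t 14.7 p [ 0.6138 -0.0596  0.1657] yaw [1.5703e+00 2.2000e-03 1.0000e-03] F [-0.   1.8  0.1] w 0.0743 j [-0.28  0.42  1.45  0.    1.27 -0.28]
t 14.7 slide [ 0.3  3.5 89.7] rot [-0.002 -0.001 -0.001] dist/50 1.8
```

View pics/s8.png

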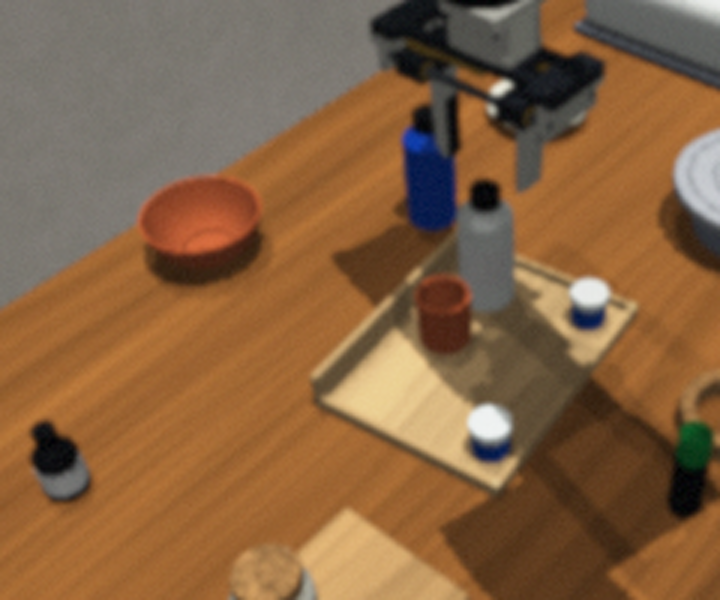

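{"method": "jog_arm", "body": {
  "series": [
    {"slide": [0, 3, 0], "rotation": [0, 0, 0], "grip": 0.6},
    {"slide": [0, 3, 30], "rotation": [0, 0, 0], "grip": 0.6},
    {"slide": [0, 3, 65], "rotation": [0, 0, 0], "grip": 0.6},
    {"slide": [0, 3, 86], "rotation": [0, 0, 0], "grip": 0.6},
    {"slide": [0, 3, 89], "rotation": [0, 0, 0], "grip": 0.6},
    {"slide": [0, 3, 89], "rotation": [0, 0, 0], "grip": 0.6},
    {"slide": [0, 3, 89], "rotation": [0, 0, 0], "grip": 0.4},
    {"slide": [0, 3, 89], "rotation": [0, 0, 0], "grip": 0.2},
    {"slide": [0, 3, 89], "rotation": [0, 0, 0], "grip": 0},
    {"slide": [0, 3, 89], "rotation": [0, 0, 0], "grip": -0.4},
    {"slide": [0, 3, 89], "rotation": [0, 0, 0], "grip": -0.4},
    {"slide": [0, 3, 89], "rotation": [0, 0, 0], "grip": -0.4}
  ],
  "force": 20
}}

```text
clock: 15.95
tcp_pos: [0.6184, -0.0607, 0.0789]
tcp_rot: [0.707, 0.707, 0.0, 0.001]
contact_force: [0.9, 0.9, 6.1]
grip_width: 0.0521
```

```bash
python3 -c "
from h import *
st()"
```

```text
t 15.95 p [ 0.6184 -0.0607  0.0789] yaw [ 1.5706e+00 -2.0000e-03 -9.0000e-04] F [0.9 0.9 6.1] w 0.0521 j [-0.28  0.51  1.54 -0.    1.09 -0.28]
```

{"method": "jog_arm", "body": {
  "series": [
    {"slide": [0, 0, -10], "rotation": [0, 0, 0], "grip": -0.4},
    {"slide": [0, 0, -40], "rotation": [0, 0, 0], "grip": -0.4},
    {"slide": [0, 0, -75], "rotation": [0, 0, 0], "grip": -0.4},
    {"slide": [20, -9, -90], "rotation": [0, 0, 0], "grip": -0.4},
    {"slide": [62, -28, -90], "rotation": [0, 0, 0], "grip": -0.4},
    {"slide": [104, -46, -90], "rotation": [0, 0, 0], "grip": -0.4},
    {"slide": [146, -65, -90], "rotation": [0, 0, 0], "grip": -0.4},
    {"slide": [188, -84, -90], "rotation": [0, 0, 0], "grip": -0.4},
    {"slide": [230, -103, -90], "rotation": [0, 0, 0], "grip": -0.4},
    {"slide": [272, -121, -90], "rotation": [0, 0, 0], "grip": -0.4},
    {"slide": [300, -134, -90], "rotation": [0, 0, 0], "grip": -0.4},
    {"slide": [310, -138, -90], "rotation": [0, 0, 0], "grip": -0.4}
  ]
}}

```text
clock: 17.15
tcp_pos: [0.4773, 0.252, 0.1676]
tcp_rot: [0.706, 0.708, -0.001, -0.001]
contact_force: [-0.4, 0.1, -3.1]
grip_width: 0.0514
```

```bash
python3 -c "
from h import *
st();goal(.48,.25,.0879,1.571)"
```

```text
t 17.15 p [0.4773 0.252  0.1676] yaw [ 1.574e+00  1.800e-03 -1.000e-04] F [-0.4  0.1 -3.1] w 0.0514 j [0.28 0.29 1.65 0.   1.21 0.28]
t 17.15 slide [-2.   2.9 79.7] rot [-0.002  0.     0.003] dist/50 1.6
```

{"method": "jog_arm", "body": {
  "series": [
    {"slide": [-1, 2, 0], "rotation": [0, 0, 0], "grip": -0.4},
    {"slide": [-1, 2, 30], "rotation": [0, 0, 0], "grip": -0.4},
    {"slide": [-1, 2, 60], "rotation": [0, 0, 0], "grip": -0.4},
    {"slide": [-1, 2, 74], "rotation": [0, 0, 0], "grip": -0.4},
    {"slide": [-1, 2, 77], "rotation": [0, 0, 0], "grip": -0.4},
    {"slide": [-1, 2, 78.5], "rotation": [0, 0, 0], "grip": -0.4},
    {"slide": [-1, 2, 79.5], "rotation": [0, 0, 0], "grip": -0.4},
    {"slide": [-1, 2, 80.5], "rotation": [0, 0, 0], "grip": -0.4},
    {"slide": [-1, 2, 80.5], "rotation": [0, 0, 0], "grip": -0.4}
  ]
}}

```text
clock: 18.05
tcp_pos: [0.4823, 0.2485, 0.088]
tcp_rot: [0.707, 0.707, 0.001, 0.001]
contact_force: [0.6, 0.1, -1.3]
grip_width: 0.0515
```

{"method": "jog_arm", "body": {
  "series": [
    {"slide": [0, 0, 0.6], "rotation": [0, 0, 0], "grip": -0.4},
    {"slide": [0, 0, 1.2], "rotation": [0, 0, 0], "grip": -0.4},
    {"slide": [0, 0, 1.2], "rotation": [0, 0, 0], "grip": -0.4}
  ]
}}

```text
clock: 18.35
tcp_pos: [0.4824, 0.2486, 0.0878]
tcp_rot: [0.707, 0.707, 0.001, 0.001]
contact_force: [-1.9, -1.8, 9.1]
grip_width: 0.0514
```

{"method": "jog_arm", "body": {
  "series": [
    {"slide": [0, 0, -0.5], "rotation": [0, 0, 0], "grip": 0},
    {"slide": [0, 0, -0.5], "rotation": [0, 0, 0], "grip": 0.6},
    {"slide": [0, 0, -0.5], "rotation": [0, 0, 0], "grip": 0.6},
    {"slide": [0, 0, -0.5], "rotation": [0, 0, 0], "grip": 0.6},
    {"slide": [0, 0, -20], "rotation": [0, 0, 0], "grip": 0.6},
    {"slide": [0, 0, -60], "rotation": [0, 0, 0], "grip": 0.6},
    {"slide": [0, 0, -85], "rotation": [0, 0, 0], "grip": 0.6},
    {"slide": [0, 0, -85], "rotation": [0, 0, 0], "grip": 0.6}
  ]
}}

```text
clock: 19.15
tcp_pos: [0.484, 0.2493, 0.1747]
tcp_rot: [0.707, 0.707, 0.003, 0.002]
contact_force: [0.8, -0.3, -0.1]
grip_width: 0.0748
```

Run:
```python
from h import *
st();goal(.6113,.0076,.13,1.571+.11)
im=imaging.snapshot('side');big('side',im,(160,130,240,200),3,'pics/s9.png')
im=imaging.snapshot('top');big('top',im,(260,130,120,100),6,'pics/t9.png')
```

```text
t 19.15 p [0.484  0.2493 0.1747] yaw [ 1.571  -0.0071  0.0017] F [ 0.8 -0.3 -0.1] w 0.0748 j [ 0.27  0.28  1.63 -0.    1.22  0.27]
t 19.15 slide [-241.8  126.9   45.2] rot [ 0.007 -0.001 -0.11 ] dist/50 5.5
```

View pics/s9.png

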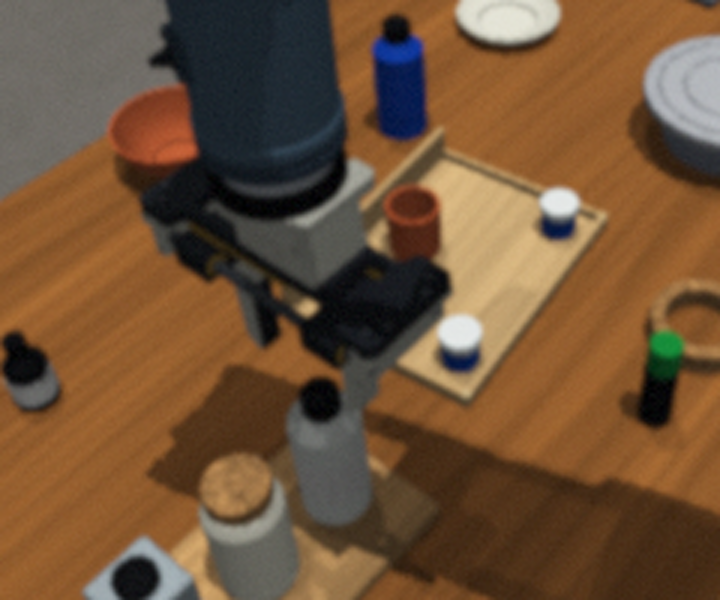

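View pics/t9.png

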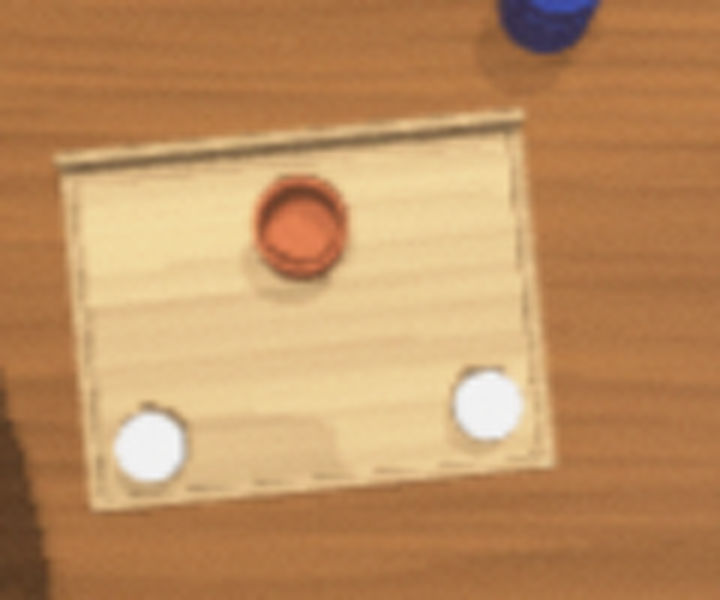

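{"method": "jog_arm", "body": {
  "series": [
    {"slide": [-30, 16, 0], "rotation": [0, 0, 0.1], "grip": 0.6},
    {"slide": [-70, 37, 0], "rotation": [0, 0, 0.24], "grip": 0.6},
    {"slide": [-110, 58, 0], "rotation": [0, 0, 0.38], "grip": 0.6},
    {"slide": [-150, 79, 0], "rotation": [0, 0, 0.52], "grip": 0.6},
    {"slide": [-190, 100, 10], "rotation": [0, 0, 0.66], "grip": 0.6},
    {"slide": [-225, 118, 20], "rotation": [0, 0, 0.8], "grip": 0.6},
    {"slide": [-242, 127, 30], "rotation": [0, 0, 0.94], "grip": 0.6},
    {"slide": [-242, 127, 40], "rotation": [0, 0, 1.08], "grip": 0.6},
    {"slide": [-242, 127, 45], "rotation": [0, 0, 1.22], "grip": 0.6},
    {"slide": [-242, 127, 45], "rotation": [0, 0, 1.36], "grip": 0.6},
    {"slide": [-242, 127, 45], "rotation": [0, 0, 1.456], "grip": 0.6},
    {"slide": [-242, 127, 45], "rotation": [0, 0, 1.456], "grip": 0.6}
  ]
}}

```text
clock: 20.45
tcp_pos: [0.6073, 0.0066, 0.1238]
tcp_rot: [0.998, 0.057, -0.002, -0.0]
contact_force: [-0.3, 0.0, -0.2]
grip_width: 0.0743
```

Run:
```python
from h import *
st();goal(.6113,.0076,.034,.115)
im=imaging.snapshot('side');big('side',im,(250,110,130,120),5,'pics/s10.png')
```

```text
t 20.45 p [0.6073 0.0066 0.1238] yaw [0.1139 0.0039 0.0002] F [-0.3  0.  -0.2] w 0.0743 j [-0.17  0.44  1.53 -0.    1.17  1.28]
t 20.45 slide [ 4.4 -0.4 89.7] rot [-0.001  0.004 -0.001] dist/50 1.8
```

View pics/s10.png

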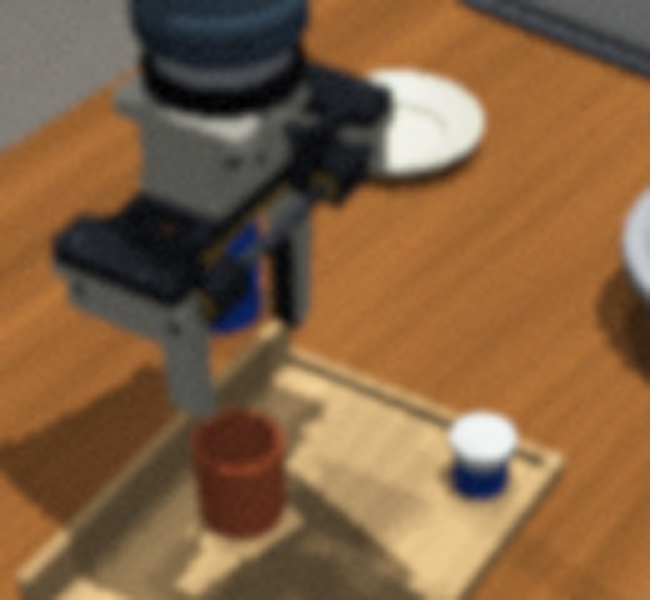

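{"method": "jog_arm", "body": {
  "series": [
    {"slide": [4, -1, 0], "rotation": [0, 0, 0], "grip": 0.6},
    {"slide": [4, -1, 30], "rotation": [0, 0, 0], "grip": 0.6},
    {"slide": [4, -1, 65], "rotation": [0, 0, 0], "grip": 0.6},
    {"slide": [4, -1, 85], "rotation": [0, 0, 0], "grip": 0.6},
    {"slide": [4, -1, 90], "rotation": [0, 0, 0], "grip": 0.6},
    {"slide": [4, -1, 90], "rotation": [0, 0, 0], "grip": 0.6}
  ]
}}

```text
clock: 21.1
tcp_pos: [0.6121, 0.0081, 0.0352]
tcp_rot: [0.998, 0.058, -0.001, 0.0]
contact_force: [-0.6, 0.3, -0.7]
grip_width: 0.0744
```

Run:
```python
from h import *
st()
im=imaging.snapshot('side');big('side',im,(250,110,130,120),5,'pics/s11.png')
```

```text
t 21.1 p [0.6121 0.0081 0.0352] yaw [ 1.158e-01  1.800e-03 -1.000e-04] F [-0.6  0.3 -0.7] w 0.0744 j [-0.17  0.55  1.6  -0.    0.99  1.29]
```

View pics/s11.png

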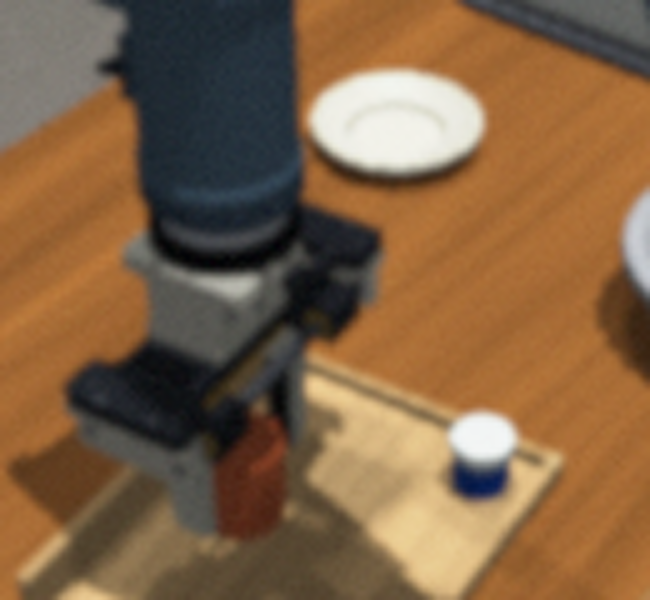

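{"method": "jog_arm", "body": {
  "series": [
    {"slide": [0, 0, 1], "rotation": [0, 0, 0], "grip": 0.4},
    {"slide": [0, 0, 1], "rotation": [0, 0, 0], "grip": 0.2},
    {"slide": [0, 0, 1], "rotation": [0, 0, 0], "grip": 0},
    {"slide": [0, 0, 1], "rotation": [0, 0, 0], "grip": -0.4},
    {"slide": [0, 0, 1], "rotation": [0, 0, 0], "grip": -0.4},
    {"slide": [0, 0, 1], "rotation": [0, 0, 0], "grip": -0.4}
  ],
  "force": 10
}}

```text
clock: 21.75
tcp_pos: [0.613, 0.0081, 0.0359]
tcp_rot: [0.998, 0.057, 0.001, 0.0]
contact_force: [-1.1, 1.6, 5.8]
grip_width: 0.0511
```

```bash
python3 -c "
from h import *
st()"
```

```text
t 21.75 p [0.613  0.0081 0.0359] yaw [ 0.1149 -0.0015 -0.0004] F [-1.1  1.6  5.8] w 0.0511 j [-0.17  0.55  1.6  -0.    0.99  1.29]
```

Run:
```python
from h import *
import pickle
D=pickle.load(open('d0.pkl','rb'))
draw('top',D['top'],{'wheel':(.4655,-.3175,0,0)},(375,175,80,80),8,'pics/w_t.png')
draw('side',D['side'],{'wheel':(.4655,-.3175,0,0)},(365,130,80,70),8,'pics/w_s.png')
goal(.466,-.3175,.17,.115)
```

```text
t 21.75 slide [-183.2  306.6 -134.2] rot [ 0.001 -0.001 -0.   ] dist/50 7.6
```

View pics/w_t.png

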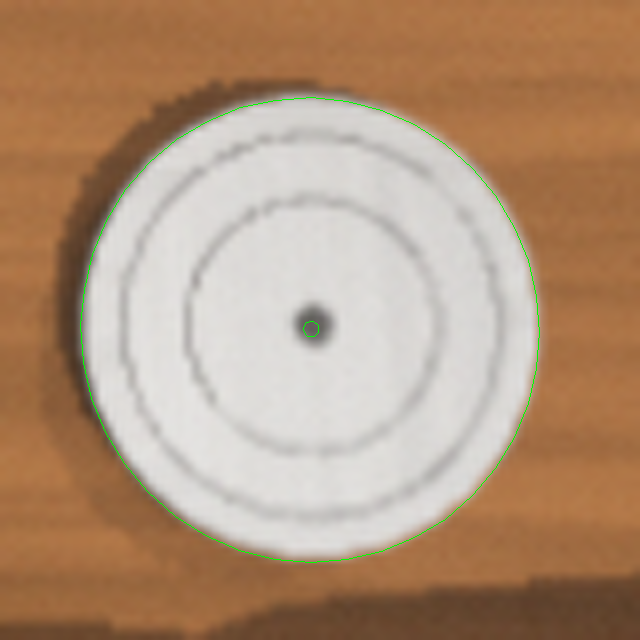

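View pics/w_s.png

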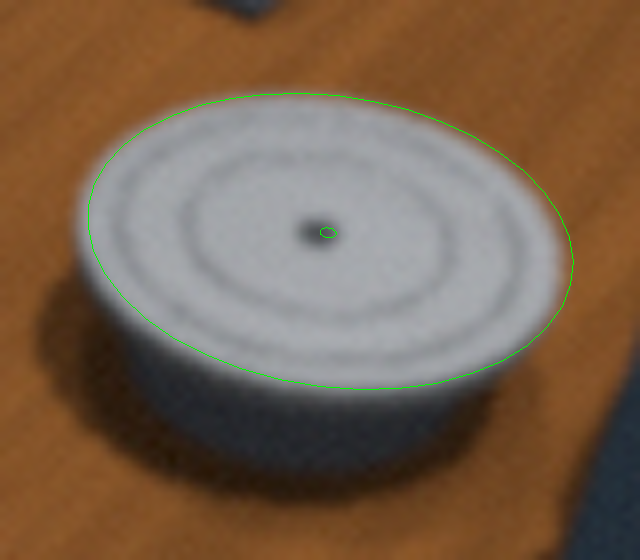

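{"method": "jog_arm", "body": {
  "series": [
    {"slide": [0, 0, -10], "rotation": [0, 0, 0], "grip": -0.4},
    {"slide": [0, 0, -40], "rotation": [0, 0, 0], "grip": -0.4},
    {"slide": [0, 0, -80], "rotation": [0, 0, 0], "grip": -0.4},
    {"slide": [-14, 24, -115], "rotation": [0, 0, 0], "grip": -0.4},
    {"slide": [-38, 64, -134], "rotation": [0, 0, 0], "grip": -0.4},
    {"slide": [-62, 104, -134], "rotation": [0, 0, 0], "grip": -0.4},
    {"slide": [-86, 144, -134], "rotation": [0, 0, 0], "grip": -0.4},
    {"slide": [-110, 184, -134], "rotation": [0, 0, 0], "grip": -0.4},
    {"slide": [-134, 224, -134], "rotation": [0, 0, 0], "grip": -0.4},
    {"slide": [-158, 264, -134], "rotation": [0, 0, 0], "grip": -0.4},
    {"slide": [-174, 292, -134], "rotation": [0, 0, 0], "grip": -0.4},
    {"slide": [-182, 306, -134], "rotation": [0, 0, 0], "grip": -0.4}
  ]
}}

```text
clock: 22.95
tcp_pos: [0.4651, -0.3195, 0.1693]
tcp_rot: [0.998, 0.056, -0.0, 0.0]
contact_force: [1.0, -0.3, -1.5]
grip_width: 0.0513
```

{"method": "jog_arm", "body": {
  "series": [
    {"slide": [0, 0, 0], "rotation": [0, 0, 0], "grip": -0.4},
    {"slide": [0, 0, 0], "rotation": [0, 0, 0], "grip": -0.4}
  ]
}}

```text
clock: 23.15
tcp_pos: [0.4668, -0.316, 0.1691]
tcp_rot: [0.998, 0.057, -0.0, -0.0]
contact_force: [0.1, -0.1, -0.5]
grip_width: 0.0518
```

```bash
python3 -c "
from h import *
st();goal(.469,-.3165,.092,.115)"
```

```text
t 23.15 p [ 0.4668 -0.316   0.1691] yaw [0.1144 0.0002 0.0007] F [ 0.1 -0.1 -0.5] w 0.0518 j [-0.79  0.33  1.59  0.    1.23  0.66]
t 23.15 slide [ 2.1  0.8 77.1] rot [-0.001  0.    -0.001] dist/50 1.5
```

{"method": "jog_arm", "body": {
  "series": [
    {"slide": [2, 1, 25], "rotation": [0, 0, 0], "grip": -0.4},
    {"slide": [2, 1, 55], "rotation": [0, 0, 0], "grip": -0.4},
    {"slide": [2, 1, 69], "rotation": [0, 0, 0], "grip": -0.4},
    {"slide": [2, 1, 72], "rotation": [0, 0, 0], "grip": -0.4},
    {"slide": [2, 1, 72], "rotation": [0, 0, 0], "grip": -0.4},
    {"slide": [2, 1, 72], "rotation": [0, 0, 0], "grip": -0.4}
  ]
}}

```text
clock: 23.75
tcp_pos: [0.4698, -0.3174, 0.0983]
tcp_rot: [0.998, 0.058, 0.001, 0.001]
contact_force: [0.3, -0.5, -0.5]
grip_width: 0.0516
```

Run:
```python
from h import *
st()
im=imaging.snapshot('side');big('side',im,(350,90,110,110),6,'pics/s12.png')
im=imaging.snapshot('top');big('top',im,(360,160,110,110),6,'pics/t12.png')
st()
```

```text
t 23.75 p [ 0.4698 -0.3174  0.0983] yaw [ 0.116  -0.0013 -0.0016] F [ 0.3 -0.5 -0.5] w 0.0516 j [-0.79  0.4   1.66 -0.    1.07  0.66]
t 23.85 p [ 0.4696 -0.3179  0.0984] yaw [ 0.1154 -0.0015 -0.002 ] F [ 0.3 -0.1 -1.8] w 0.051 j [-0.79  0.4   1.66 -0.    1.07  0.66]
```

View pics/s12.png

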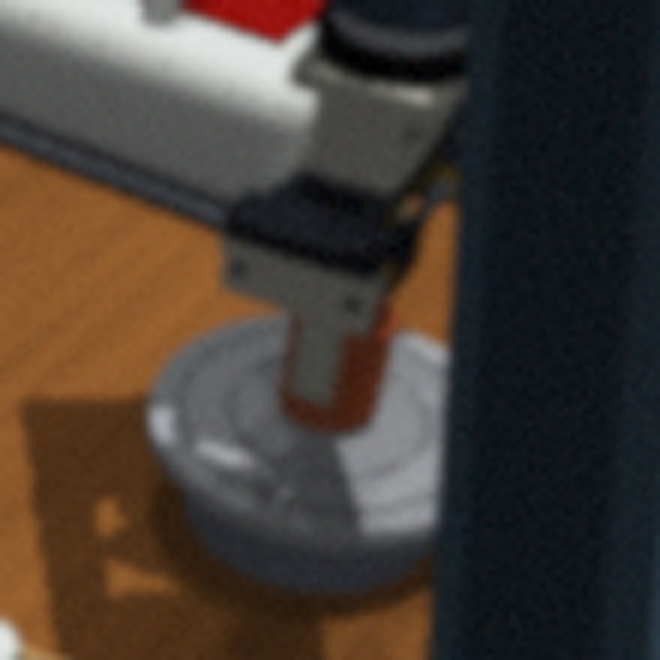

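View pics/t12.png

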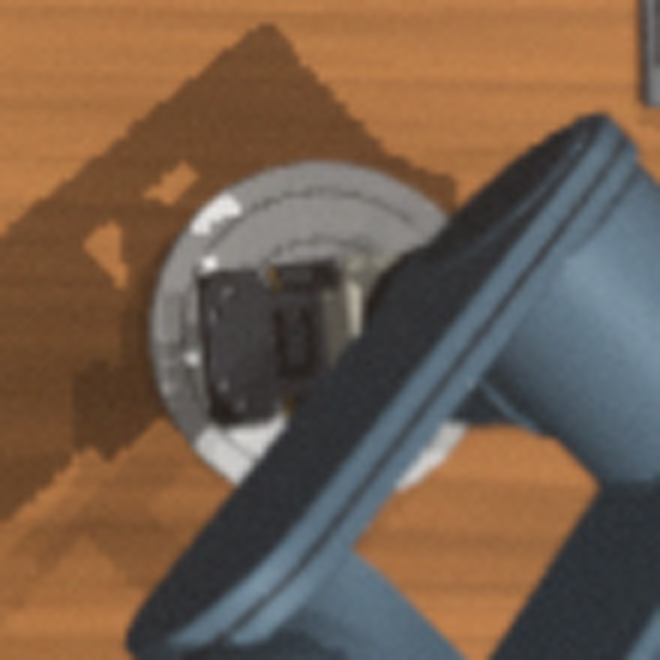

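{"method": "jog_arm", "body": {
  "series": [
    {"slide": [0, 0, 2], "rotation": [0, 0, 0], "grip": -0.4},
    {"slide": [0, 0, 4], "rotation": [0, 0, 0], "grip": -0.4},
    {"slide": [0, 0, 5], "rotation": [0, 0, 0], "grip": -0.4},
    {"slide": [0, 0, 5.5], "rotation": [0, 0, 0], "grip": -0.4},
    {"slide": [0, 0, 5.5], "rotation": [0, 0, 0], "grip": -0.4}
  ]
}}

```text
clock: 24.35
tcp_pos: [0.4687, -0.3177, 0.0919]
tcp_rot: [0.998, 0.057, -0.0, 0.0]
contact_force: [-0.6, 0.7, 2.2]
grip_width: 0.0512
```

```bash
python3 -c "
from h import *
st()"
```

```text
t 24.35 p [ 0.4687 -0.3177  0.0919] yaw [ 0.1147  0.     -0.0004] F [-0.6  0.7  2.2] w 0.0512 j [-0.79  0.41  1.67 -0.    1.06  0.66]
```

Touching (+2 N against about −1 N of weight). Release and rise.

{"method": "jog_arm", "body": {
  "series": [
    {"slide": [0, 0, 0], "rotation": [0, 0, 0], "grip": 0},
    {"slide": [0, 0, 0], "rotation": [0, 0, 0], "grip": 0.4},
    {"slide": [0, 0, 0], "rotation": [0, 0, 0], "grip": 0.6},
    {"slide": [0, 0, 0], "rotation": [0, 0, 0], "grip": 0.6},
    {"slide": [0, 0, -15], "rotation": [0, 0, 0], "grip": 0.6},
    {"slide": [0, 0, -50], "rotation": [0, 0, 0], "grip": 0.6},
    {"slide": [0, 0, -85], "rotation": [0, 0, 0], "grip": 0.6},
    {"slide": [0, 0, -85], "rotation": [0, 0, 0], "grip": 0.6}
  ]
}}

```text
clock: 25.15
tcp_pos: [0.4712, -0.3199, 0.1818]
tcp_rot: [0.998, 0.057, 0.003, 0.004]
contact_force: [0.0, -0.2, 0.3]
grip_width: 0.0745
```

Run:
```python
from h import *
st();goal(.4824,.2486,.177,1.571)
im=imaging.snapshot('side');big('side',im,(350,90,110,110),6,'pics/s13.png')
```

```text
t 25.15 p [ 0.4712 -0.3199  0.1818] yaw [ 0.1149 -0.0068 -0.0073] F [ 0.  -0.2  0.3] w 0.0745 j [-0.79  0.32  1.56 -0.    1.25  0.66]
t 25.15 slide [  76.3 -563.4    0.7] rot [ 1.100e-02  1.000e-03 -1.456e+00] dist/50 11.4
```

View pics/s13.png

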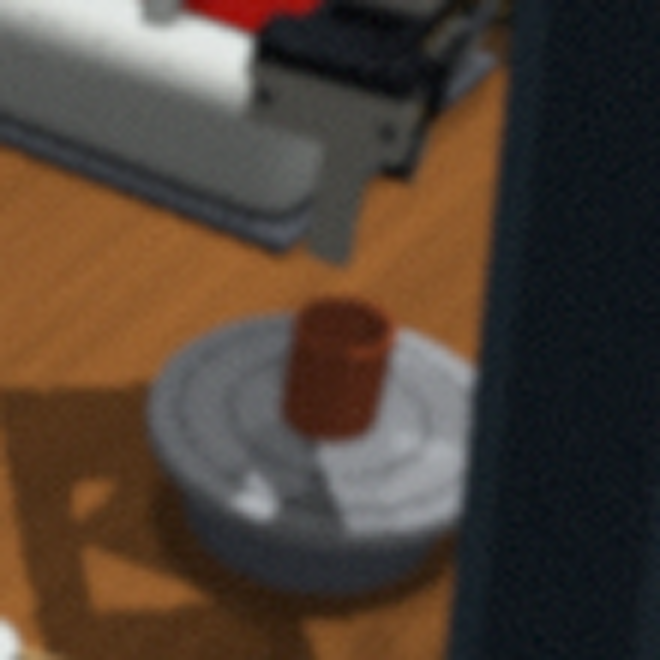

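{"method": "jog_arm", "body": {
  "series": [
    {"slide": [6, -45, 0], "rotation": [0, 0, -0.13], "grip": 0.6},
    {"slide": [13, -93, 0], "rotation": [0, 0, -0.27], "grip": 0.6},
    {"slide": [19, -141, 0], "rotation": [0, 0, -0.41], "grip": 0.6},
    {"slide": [26, -189, 0], "rotation": [0, 0, -0.55], "grip": 0.6},
    {"slide": [32, -237, 0], "rotation": [0, 0, -0.69], "grip": 0.6},
    {"slide": [39, -285, 0], "rotation": [0, 0, -0.83], "grip": 0.6},
    {"slide": [45, -333, 0], "rotation": [0, 0, -0.97], "grip": 0.6},
    {"slide": [52, -381, 0], "rotation": [0, 0, -1.11], "grip": 0.6},
    {"slide": [58, -429, 0], "rotation": [0, 0, -1.25], "grip": 0.6},
    {"slide": [64, -477, 0], "rotation": [0, 0, -1.39], "grip": 0.6},
    {"slide": [71, -525, 0], "rotation": [0, 0, -1.456], "grip": 0.6},
    {"slide": [76, -563, 0], "rotation": [0, 0, -1.456], "grip": 0.6}
  ]
}}

```text
clock: 26.4
tcp_pos: [0.4787, 0.2529, 0.175]
tcp_rot: [0.706, 0.708, -0.001, -0.0]
contact_force: [0.2, -0.2, -0.9]
grip_width: 0.0746
```

{"method": "jog_arm", "body": {
  "series": [
    {"slide": [0, 0, 0], "rotation": [0, 0, 0], "grip": 0.6},
    {"slide": [0, 0, 0], "rotation": [0, 0, 0], "grip": 0.6}
  ]
}}

```text
clock: 26.6
tcp_pos: [0.4788, 0.2508, 0.175]
tcp_rot: [0.706, 0.708, -0.001, -0.0]
contact_force: [-0.4, 0.1, 0.1]
grip_width: 0.0744
```

Run:
```python
from h import *
st();goal(.4824,.2486,.0878,1.571)
im=imaging.snapshot('top');big('top',im,(160,150,300,130),2.5,'pics/t14.png')
big('top',im,(375,175,80,80),8,'pics/t14w.png')
```

```text
t 26.6 p [0.4788 0.2508 0.175 ] yaw [ 1.5732  0.0024 -0.0016] F [-0.4  0.1  0.1] w 0.0744 j [ 0.28  0.28  1.63 -0.    1.23  0.27]
t 26.6 slide [-2.   3.8 87.2] rot [-0.002  0.002  0.002] dist/50 1.7
```

View pics/t14.png

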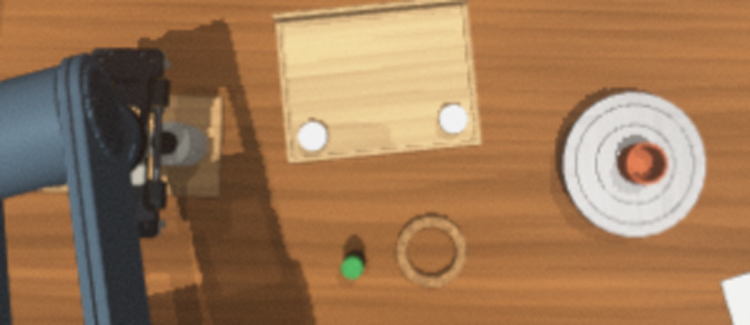

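View pics/t14w.png

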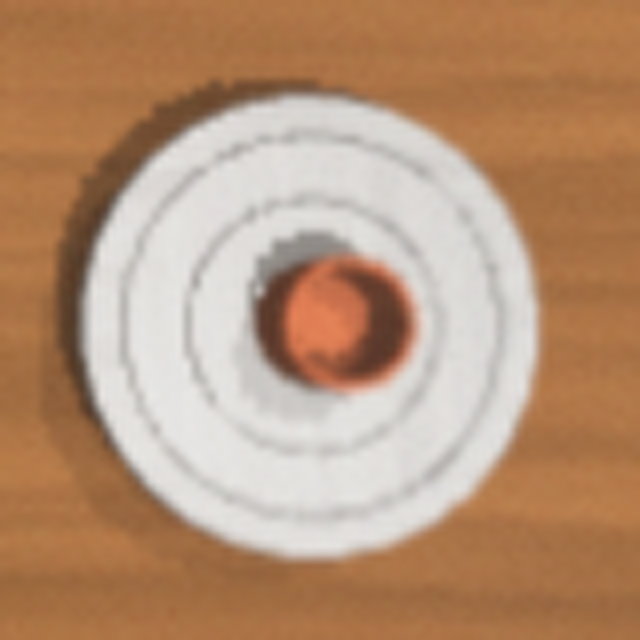

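Run:
```python
from h import *
c=unproj('top',(375+(312+.5)/8-.5,175+(325+.5)/8-.5),.062)[0];print('hub',c)
print('cup',unproj('top',(375+(350+.5)/8-.5,175+(322+.5)/8-.5),.117)[0])
```

```text
hub [ 0.46675222 -0.31814622  0.062     ]
cup [ 0.46782898 -0.31806386  0.117     ]
```

{"method": "jog_arm", "body": {
  "series": [
    {"slide": [-2, 3, 0], "rotation": [0, 0, 0], "grip": 0.6},
    {"slide": [-2, 3, 30], "rotation": [0, 0, 0], "grip": 0.6},
    {"slide": [-2, 3, 65], "rotation": [0, 0, 0], "grip": 0.6},
    {"slide": [-2, 3, 84], "rotation": [0, 0, 0], "grip": 0.6},
    {"slide": [-2, 3, 87], "rotation": [0, 0, 0], "grip": 0.6},
    {"slide": [-2, 3, 87], "rotation": [0, 0, 0], "grip": 0.6},
    {"slide": [-2, 3, 87], "rotation": [0, 0, 0], "grip": 0.4},
    {"slide": [-2, 3, 87], "rotation": [0, 0, 0], "grip": 0.2},
    {"slide": [-2, 3, 87], "rotation": [0, 0, 0], "grip": 0},
    {"slide": [-2, 3, 87], "rotation": [0, 0, 0], "grip": -0.4},
    {"slide": [-2, 3, 87], "rotation": [0, 0, 0], "grip": -0.4},
    {"slide": [-2, 3, 87], "rotation": [0, 0, 0], "grip": -0.4}
  ],
  "force": 20
}}

```text
clock: 27.85
tcp_pos: [0.4832, 0.2486, 0.0903]
tcp_rot: [0.707, 0.707, 0.0, 0.0]
contact_force: [-1.1, -0.1, 5.9]
grip_width: 0.0514
```

```bash
python3 -c "
from h import *
st()"
```

```text
t 27.85 p [0.4832 0.2486 0.0903] yaw [ 1.5711e+00 -1.2000e-03 -1.0000e-04] F [-1.1 -0.1  5.9] w 0.0514 j [ 0.27  0.38  1.73 -0.    1.03  0.27]
```

{"method": "jog_arm", "body": {
  "series": [
    {"slide": [0, 0, -10], "rotation": [0, 0, 0], "grip": -0.4},
    {"slide": [0, 0, -40], "rotation": [0, 0, 0], "grip": -0.4},
    {"slide": [0, 0, -75], "rotation": [0, 0, 0], "grip": -0.4},
    {"slide": [-20, 9, -85], "rotation": [0, 0, 0], "grip": -0.4},
    {"slide": [-62, 27, -85], "rotation": [0, 0, 0], "grip": -0.4},
    {"slide": [-104, 45, -85], "rotation": [0, 0, 0], "grip": -0.4},
    {"slide": [-146, 64, -85], "rotation": [0, 0, 0], "grip": -0.4},
    {"slide": [-188, 82, -85], "rotation": [0, 0, 0], "grip": -0.4},
    {"slide": [-230, 100, -85], "rotation": [0, 0, 0], "grip": -0.4},
    {"slide": [-270, 118, -85], "rotation": [0, 0, 0], "grip": -0.4},
    {"slide": [-298, 130, -85], "rotation": [0, 0, 0], "grip": -0.4},
    {"slide": [-309, 135, -85], "rotation": [0, 0, 0], "grip": -0.4}
  ]
}}

```text
clock: 29.05
tcp_pos: [0.6185, -0.0639, 0.1742]
tcp_rot: [0.708, 0.706, -0.001, 0.0]
contact_force: [-0.5, 0.2, -2.5]
grip_width: 0.0513
```

{"method": "jog_arm", "body": {
  "series": [
    {"slide": [0, 0, 0], "rotation": [0, 0, 0], "grip": -0.4},
    {"slide": [0, 0, 0], "rotation": [0, 0, 0], "grip": -0.4}
  ]
}}

```text
clock: 29.25
tcp_pos: [0.6171, -0.0595, 0.1742]
tcp_rot: [0.707, 0.707, -0.0, -0.001]
contact_force: [-0.2, -0.5, -3.6]
grip_width: 0.0515
```

```bash
python3 -c "
from h import *
st();goal(.6184,-.0607,.0813,1.5706)"
```

```text
t 29.25 p [ 0.6171 -0.0595  0.1742] yaw [1.571e+00 1.400e-03 7.000e-04] F [-0.2 -0.5 -3.6] w 0.0515 j [-0.28  0.42  1.43  0.    1.29 -0.28]
t 29.25 slide [-1.3  1.4 92.9] rot [-0.001 -0.001  0.   ] dist/50 1.9
```

{"method": "jog_arm", "body": {
  "series": [
    {"slide": [-1, 1, 30], "rotation": [0, 0, 0], "grip": -0.4},
    {"slide": [-1, 1, 65], "rotation": [0, 0, 0], "grip": -0.4},
    {"slide": [-1, 1, 85], "rotation": [0, 0, 0], "grip": -0.4},
    {"slide": [-1, 1, 88], "rotation": [0, 0, 0], "grip": -0.4},
    {"slide": [-1, 1, 89], "rotation": [0, 0, 0], "grip": -0.4},
    {"slide": [-1, 1, 89], "rotation": [0, 0, 0], "grip": -0.4},
    {"slide": [-1, 1, 89], "rotation": [0, 0, 0], "grip": -0.4}
  ]
}}

```text
clock: 29.95
tcp_pos: [0.6199, -0.0615, 0.0873]
tcp_rot: [0.707, 0.707, 0.001, 0.001]
contact_force: [-0.2, -0.3, -2.0]
grip_width: 0.0515
```

```bash
python3 -c "
from h import *
st();goal(.6184,-.0607,.0813,1.5706)"
```

```text
t 29.95 p [ 0.6199 -0.0615  0.0873] yaw [ 1.5714e+00 -2.8000e-03 -1.2000e-03] F [-0.2 -0.3 -2. ] w 0.0515 j [-0.28  0.5   1.53 -0.    1.11 -0.28]
t 29.95 slide [ 0.8 -1.5  6. ] rot [0.003 0.001 0.001] dist/50 0.1
```

{"method": "jog_arm", "body": {
  "series": [
    {"slide": [0.5, -1, 2], "rotation": [0, 0, 0], "grip": -0.4},
    {"slide": [0.5, -1, 4], "rotation": [0, 0, 0], "grip": -0.4},
    {"slide": [0.5, -1, 5], "rotation": [0, 0, 0], "grip": -0.4},
    {"slide": [0.5, -1, 5.5], "rotation": [0, 0, 0], "grip": -0.4},
    {"slide": [0.5, -1, 5.5], "rotation": [0, 0, 0], "grip": -0.4}
  ]
}}

```text
clock: 30.45
tcp_pos: [0.6179, -0.0613, 0.0814]
tcp_rot: [0.707, 0.707, -0.0, 0.001]
contact_force: [-2.4, 0.7, 5.8]
grip_width: 0.0517
```

```bash
python3 -c "
from h import *
st();goal(.6184,-.0607,.0813,1.5706)"
```

```text
t 30.45 p [ 0.6179 -0.0613  0.0814] yaw [ 1.5707e+00 -7.0000e-04 -8.0000e-04] F [-2.4  0.7  5.8] w 0.0517 j [-0.28  0.51  1.54 -0.    1.09 -0.28]
t 30.45 slide [0.6 0.5 0.1] rot [0.001 0.001 0.   ] dist/50 0.0
```

Contact at the expected spot and height. Release, rise, and look.

{"method": "jog_arm", "body": {
  "series": [
    {"slide": [0, 0, 0], "rotation": [0, 0, 0], "grip": 0},
    {"slide": [0, 0, 0], "rotation": [0, 0, 0], "grip": 0.4},
    {"slide": [0, 0, 0], "rotation": [0, 0, 0], "grip": 0.6},
    {"slide": [0, 0, 0], "rotation": [0, 0, 0], "grip": 0.6},
    {"slide": [0, 0, -15], "rotation": [0, 0, 0], "grip": 0.6},
    {"slide": [0, 0, -50], "rotation": [0, 0, 0], "grip": 0.6},
    {"slide": [0, 0, -85], "rotation": [0, 0, 0], "grip": 0.6},
    {"slide": [0, 0, -90], "rotation": [0, 0, 0], "grip": 0.6}
  ]
}}

```text
clock: 31.25
tcp_pos: [0.6205, -0.0618, 0.1749]
tcp_rot: [0.707, 0.707, 0.002, 0.004]
contact_force: [0.1, 0.4, 1.2]
grip_width: 0.0742
```

Run:
```python
from h import *
st();goal(.482,.3278,.177,1.571)
```

```text
t 31.25 p [ 0.6205 -0.0618  0.1749] yaw [ 1.5708 -0.0081 -0.0027] F [0.1 0.4 1.2] w 0.0742 j [-0.28  0.42  1.43 -0.    1.28 -0.28]
t 31.25 slide [ 389.6 -138.5   -4.2] rot [ 0.008  0.003 -0.   ] dist/50 8.3
```

{"method": "jog_arm", "body": {
  "series": [
    {"slide": [45, -16, 0], "rotation": [0, 0, 0], "grip": 0.6},
    {"slide": [92, -33, 0], "rotation": [0, 0, 0], "grip": 0.6},
    {"slide": [139, -49, 0], "rotation": [0, 0, 0], "grip": 0.6},
    {"slide": [186, -66, 0], "rotation": [0, 0, 0], "grip": 0.6},
    {"slide": [233, -83, 0], "rotation": [0, 0, 0], "grip": 0.6},
    {"slide": [280, -100, 0], "rotation": [0, 0, 0], "grip": 0.6},
    {"slide": [327, -116, 0], "rotation": [0, 0, 0], "grip": 0.6},
    {"slide": [370, -131, 0], "rotation": [0, 0, 0], "grip": 0.6},
    {"slide": [388, -138, 0], "rotation": [0, 0, 0], "grip": 0.6},
    {"slide": [390, -138, 0], "rotation": [0, 0, 0], "grip": 0.6},
    {"slide": [390, -138, 0], "rotation": [0, 0, 0], "grip": 0.6},
    {"slide": [390, -138, 0], "rotation": [0, 0, 0], "grip": 0.6}
  ]
}}

```text
clock: 32.45
tcp_pos: [0.4803, 0.3278, 0.1695]
tcp_rot: [0.707, 0.707, -0.001, 0.0]
contact_force: [0.1, 1.2, 0.4]
grip_width: 0.0744
```

Run:
```python
from h import *
import pickle
st();goal(.482,.3278,.0849,1.571)
D=pickle.load(open('d0.pkl','rb'))
out=[]
for n,b in(('side',(285,145,60,75)),('top',(310,140,60,60))):
    im=imaging.snapshot(n);x,y,w,h=b
    a=np.hstack([D[n][y:y+h,x:x+w],im[y:y+h,x:x+w]]);cv2.imwrite(f'pics/{n}15.png',cv2.resize(a,None,fx=6,fy=6,interpolation=cv2.INTER_CUBIC)[:,:,::-1])
```

```text
t 32.45 p [0.4803 0.3278 0.1695] yaw [ 1.5698e+00  4.0000e-04 -1.2000e-03] F [0.1 1.2 0.4] w 0.0744 j [ 0.41  0.36  1.54 -0.    1.24  0.41]
t 32.45 slide [ 0.1  1.8 84.6] rot [-0.     0.001 -0.001] dist/50 1.7
```

View pics/side15.png

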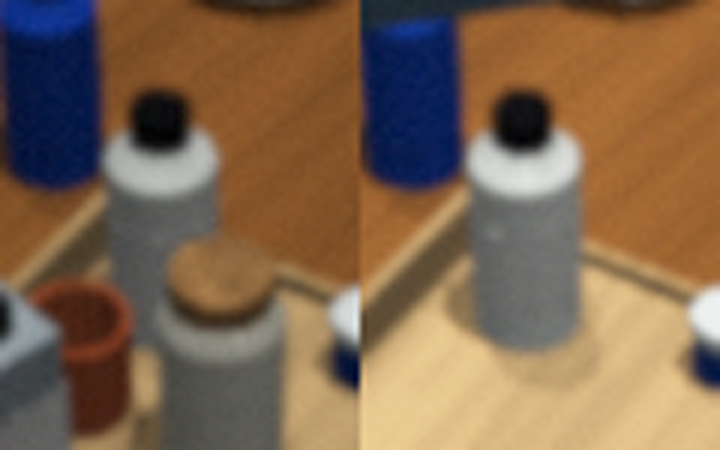

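View pics/top15.png

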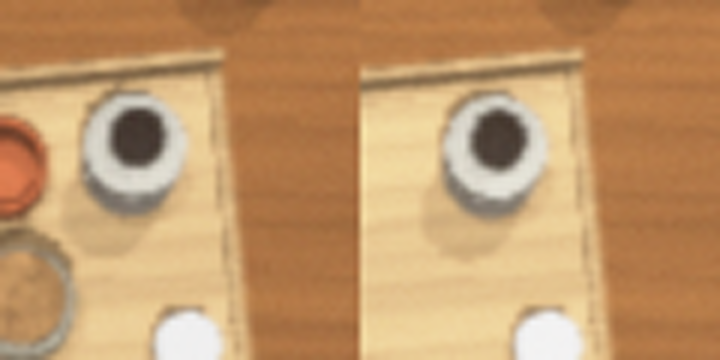

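{"method": "jog_arm", "body": {
  "series": [
    {"slide": [0, 1, 5], "rotation": [0, 0, 0], "grip": 0.6},
    {"slide": [0, 1, 35], "rotation": [0, 0, 0], "grip": 0.6},
    {"slide": [0, 1, 65], "rotation": [0, 0, 0], "grip": 0.6},
    {"slide": [0, 1, 81], "rotation": [0, 0, 0], "grip": 0.6},
    {"slide": [0, 1, 84], "rotation": [0, 0, 0], "grip": 0.6},
    {"slide": [0, 1, 84], "rotation": [0, 0, 0], "grip": 0.6},
    {"slide": [0, 1, 84], "rotation": [0, 0, 0], "grip": 0.4},
    {"slide": [0, 1, 84], "rotation": [0, 0, 0], "grip": 0.2},
    {"slide": [0, 1, 84], "rotation": [0, 0, 0], "grip": 0},
    {"slide": [0, 1, 84], "rotation": [0, 0, 0], "grip": -0.4},
    {"slide": [0, 1, 84], "rotation": [0, 0, 0], "grip": -0.4},
    {"slide": [0, 1, 84], "rotation": [0, 0, 0], "grip": -0.4}
  ],
  "force": 25
}}

```text
clock: 33.75
tcp_pos: [0.4817, 0.3292, 0.087]
tcp_rot: [0.707, 0.707, 0.001, 0.001]
contact_force: [0.6, -0.6, 6.4]
grip_width: 0.0555
```

```bash
python3 -c "
from h import *
st();goal(.539,-.0036,.175,1.5707)"
```

```text
t 33.75 p [0.4817 0.3292 0.087 ] yaw [ 1.5709e+00 -2.2000e-03  4.0000e-04] F [ 0.6 -0.6  6.4] w 0.0555 j [ 0.41  0.44  1.63 -0.    1.06  0.41]
t 33.75 slide [-332.8   57.5  -88. ] rot [ 0.002 -0.     0.   ] dist/50 7.0
```

{"method": "jog_arm", "body": {
  "series": [
    {"slide": [0, 0, -10], "rotation": [0, 0, 0], "grip": -0.4},
    {"slide": [0, 0, -40], "rotation": [0, 0, 0], "grip": -0.4},
    {"slide": [0, 0, -75], "rotation": [0, 0, 0], "grip": -0.4},
    {"slide": [-25, 4, -88], "rotation": [0, 0, 0], "grip": -0.4},
    {"slide": [-70, 12, -88], "rotation": [0, 0, 0], "grip": -0.4},
    {"slide": [-115, 20, -88], "rotation": [0, 0, 0], "grip": -0.4},
    {"slide": [-160, 28, -88], "rotation": [0, 0, 0], "grip": -0.4},
    {"slide": [-205, 35, -88], "rotation": [0, 0, 0], "grip": -0.4},
    {"slide": [-250, 43, -88], "rotation": [0, 0, 0], "grip": -0.4},
    {"slide": [-293, 51, -88], "rotation": [0, 0, 0], "grip": -0.4},
    {"slide": [-322, 56, -88], "rotation": [0, 0, 0], "grip": -0.4},
    {"slide": [-331, 57, -88], "rotation": [0, 0, 0], "grip": -0.4}
  ]
}}

```text
clock: 34.95
tcp_pos: [0.5378, -0.005, 0.1738]
tcp_rot: [0.708, 0.706, -0.001, -0.0]
contact_force: [0.1, 0.7, -2.3]
grip_width: 0.0555
```

{"method": "jog_arm", "body": {
  "series": [
    {"slide": [0, 0, 0], "rotation": [0, 0, 0], "grip": -0.4},
    {"slide": [0, 0, 0], "rotation": [0, 0, 0], "grip": -0.4}
  ]
}}

```text
clock: 35.15
tcp_pos: [0.5372, -0.001, 0.1738]
tcp_rot: [0.707, 0.707, -0.0, -0.001]
contact_force: [0.4, -0.1, -2.4]
grip_width: 0.0555
```

```bash
python3 -c "
from h import *
st();goal(.539,-.0022,.078,1.5707)"
```

```text
t 35.15 p [ 0.5372 -0.001   0.1738] yaw [1.5709e+00 1.2000e-03 6.0000e-04] F [ 0.4 -0.1 -2.4] w 0.0555 j [-0.21  0.28  1.64  0.    1.22 -0.21]
t 35.15 slide [-1.2  1.9 95.8] rot [-0.001 -0.001  0.   ] dist/50 1.9
```

{"method": "jog_arm", "body": {
  "series": [
    {"slide": [-1, 1, 30], "rotation": [0, 0, 0], "grip": -0.4},
    {"slide": [-1, 1, 65], "rotation": [0, 0, 0], "grip": -0.4},
    {"slide": [-1, 1, 87], "rotation": [0, 0, 0], "grip": -0.4},
    {"slide": [-1, 1, 91], "rotation": [0, 0, 0], "grip": -0.4},
    {"slide": [-1, 1, 92], "rotation": [0, 0, 0], "grip": -0.4},
    {"slide": [-1, 1, 92], "rotation": [0, 0, 0], "grip": -0.4},
    {"slide": [-1, 1, 92], "rotation": [0, 0, 0], "grip": -0.4}
  ]
}}

```text
clock: 35.85
tcp_pos: [0.5399, -0.003, 0.0835]
tcp_rot: [0.707, 0.707, 0.001, 0.001]
contact_force: [0.3, 0.5, -1.4]
grip_width: 0.0558
```

```bash
python3 -c "
from h import *
st();goal(.539,-.0022,.078,1.5707)"
```

```text
t 35.85 p [ 0.5399 -0.003   0.0835] yaw [ 1.5714e+00 -2.7000e-03 -1.0000e-03] F [ 0.3  0.5 -1.4] w 0.0558 j [-0.21  0.38  1.75 -0.    1.01 -0.21]
t 35.85 slide [ 0.8 -0.9  5.5] rot [0.003 0.001 0.001] dist/50 0.1
```

{"method": "jog_arm", "body": {
  "series": [
    {"slide": [0.5, -0.5, 2], "rotation": [0, 0, 0], "grip": -0.4},
    {"slide": [0.5, -0.5, 4], "rotation": [0, 0, 0], "grip": -0.4},
    {"slide": [0.5, -0.5, 5], "rotation": [0, 0, 0], "grip": -0.4},
    {"slide": [0.5, -0.5, 5.3], "rotation": [0, 0, 0], "grip": -0.4},
    {"slide": [0.5, -0.5, 5.3], "rotation": [0, 0, 0], "grip": -0.4}
  ]
}}

```text
clock: 36.35
tcp_pos: [0.5387, -0.0028, 0.0779]
tcp_rot: [0.707, 0.707, 0.0, 0.001]
contact_force: [-1.8, -0.8, 7.7]
grip_width: 0.0557
```

```bash
python3 -c "
from h import *
st();goal(.539,-.0022,.078,1.5707)"
```

```text
t 36.35 p [ 0.5387 -0.0028  0.0779] yaw [ 1.5707e+00 -1.0000e-03 -7.0000e-04] F [-1.8 -0.8  7.7] w 0.0557 j [-0.21  0.38  1.76 -0.    1.   -0.21]
t 36.35 slide [ 0.6  0.3 -0.1] rot [ 0.001  0.001 -0.   ] dist/50 0.0
```

{"method": "jog_arm", "body": {
  "series": [
    {"slide": [0, 0, 0], "rotation": [0, 0, 0], "grip": 0},
    {"slide": [0, 0, 0], "rotation": [0, 0, 0], "grip": 0.4},
    {"slide": [0, 0, 0], "rotation": [0, 0, 0], "grip": 0.6},
    {"slide": [0, 0, 0], "rotation": [0, 0, 0], "grip": 0.6},
    {"slide": [0, 0, -15], "rotation": [0, 0, 0], "grip": 0.6},
    {"slide": [0, 0, -50], "rotation": [0, 0, 0], "grip": 0.6},
    {"slide": [0, 0, -85], "rotation": [0, 0, 0], "grip": 0.6},
    {"slide": [0, 0, -90], "rotation": [0, 0, 0], "grip": 0.6}
  ]
}}

```text
clock: 37.15
tcp_pos: [0.5409, -0.0031, 0.171]
tcp_rot: [0.707, 0.707, 0.002, 0.003]
contact_force: [0.3, 0.0, 0.8]
grip_width: 0.0742
```

Run:
```python
from h import *
st();goal(.4796,.4117,.17,1.571)
```

```text
t 37.15 p [ 0.5409 -0.0031  0.171 ] yaw [ 1.5708 -0.0076 -0.002 ] F [0.3 0.  0.8] w 0.0742 j [-0.21  0.28  1.65 -0.    1.21 -0.21]
t 37.15 slide [ 4.148e+02 -6.130e+01 -3.000e-01] rot [ 0.008  0.002 -0.   ] dist/50 8.4
```

{"method": "jog_arm", "body": {
  "series": [
    {"slide": [45, -7, 0], "rotation": [0, 0, 0], "grip": 0.6},
    {"slide": [93, -14, 0], "rotation": [0, 0, 0], "grip": 0.6},
    {"slide": [141, -21, 0], "rotation": [0, 0, 0], "grip": 0.6},
    {"slide": [189, -28, 0], "rotation": [0, 0, 0], "grip": 0.6},
    {"slide": [237, -35, 0], "rotation": [0, 0, 0], "grip": 0.6},
    {"slide": [285, -42, 0], "rotation": [0, 0, 0], "grip": 0.6},
    {"slide": [333, -49, 0], "rotation": [0, 0, 0], "grip": 0.6},
    {"slide": [380, -56, 0], "rotation": [0, 0, 0], "grip": 0.6},
    {"slide": [412, -61, 0], "rotation": [0, 0, 0], "grip": 0.6},
    {"slide": [415, -61, 0], "rotation": [0, 0, 0], "grip": 0.6},
    {"slide": [415, -61, 0], "rotation": [0, 0, 0], "grip": 0.6},
    {"slide": [415, -61, 0], "rotation": [0, 0, 0], "grip": 0.6}
  ]
}}

```text
clock: 38.35
tcp_pos: [0.4773, 0.4112, 0.1658]
tcp_rot: [0.707, 0.707, -0.001, 0.0]
contact_force: [-0.1, -0.1, 0.3]
grip_width: 0.0746
```

Run:
```python
from h import *
import pickle
st();goal(.4796,.4117,.0826,1.571)
D=pickle.load(open('d0.pkl','rb'))
for n,b in(('top',(290,145,60,65)),):
    im=imaging.snapshot(n);x,y,w,h=b
    a=np.hstack([D[n][y:y+h,x:x+w],im[y:y+h,x:x+w]]);cv2.imwrite(f'pics/{n}16.png',cv2.resize(a,None,fx=6,fy=6,interpolation=cv2.INTER_CUBIC)[:,:,::-1])
```

```text
t 38.35 p [0.4773 0.4112 0.1658] yaw [ 1.5703e+00  1.1000e-03 -1.7000e-03] F [-0.1 -0.1  0.3] w 0.0746 j [ 0.53  0.44  1.42 -0.    1.28  0.54]
t 38.35 slide [ 0.7  2.4 83.2] rot [-0.001  0.002 -0.001] dist/50 1.7
```

View pics/top16.png

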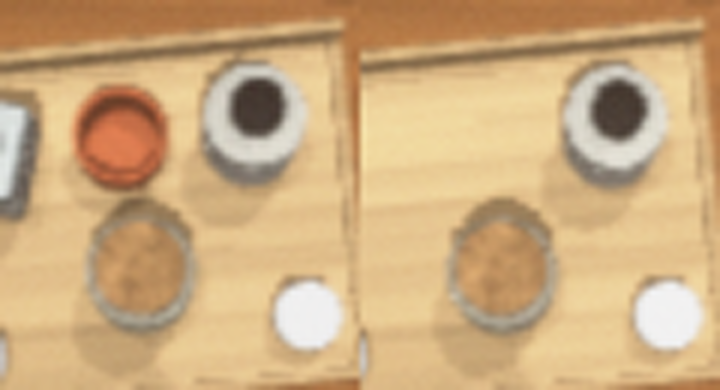

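Jar returned within a pixel (139,267 → 141,268 in the crop). Now the tin.

{"method": "jog_arm", "body": {
  "series": [
    {"slide": [0, 2, 5], "rotation": [0, 0, 0], "grip": 0.6},
    {"slide": [0, 2, 35], "rotation": [0, 0, 0], "grip": 0.6},
    {"slide": [0, 2, 65], "rotation": [0, 0, 0], "grip": 0.6},
    {"slide": [0, 2, 80], "rotation": [0, 0, 0], "grip": 0.6},
    {"slide": [0, 2, 83], "rotation": [0, 0, 0], "grip": 0.6},
    {"slide": [0, 2, 83], "rotation": [0, 0, 0], "grip": 0.6},
    {"slide": [0, 2, 83], "rotation": [0, 0, 0], "grip": 0.4},
    {"slide": [0, 2, 83], "rotation": [0, 0, 0], "grip": 0.2},
    {"slide": [0, 2, 83], "rotation": [0, 0, 0], "grip": 0},
    {"slide": [0, 2, 83], "rotation": [0, 0, 0], "grip": -0.5},
    {"slide": [0, 2, 83], "rotation": [0, 0, 0], "grip": -0.5},
    {"slide": [0, 2, 83], "rotation": [0, 0, 0], "grip": -0.5}
  ],
  "force": 20
}}

```text
clock: 39.6
tcp_pos: [0.4797, 0.4126, 0.0843]
tcp_rot: [0.707, 0.707, 0.0, 0.0]
contact_force: [0.1, -1.3, 4.5]
grip_width: 0.0477
```

```bash
python3 -c "
from h import *
st();goal(.5992,.0826,.175,1.387)"
```

```text
t 39.6 p [0.4797 0.4126 0.0843] yaw [ 1.5709e+00 -1.0000e-03  1.0000e-04] F [ 0.1 -1.3  4.5] w 0.0477 j [ 0.53  0.52  1.5  -0.    1.11  0.53]
t 39.6 slide [-330.   119.6  -90.6] rot [ 0.001 -0.     0.184] dist/50 7.3
```

{"method": "jog_arm", "body": {
  "series": [
    {"slide": [0, 0, -10], "rotation": [0, 0, 0], "grip": -0.5},
    {"slide": [0, 0, -40], "rotation": [0, 0, 0], "grip": -0.5},
    {"slide": [0, 0, -75], "rotation": [0, 0, 0], "grip": -0.5},
    {"slide": [-25, 9, -90], "rotation": [0, 0, 0.02], "grip": -0.5},
    {"slide": [-70, 25, -90], "rotation": [0, 0, 0.05], "grip": -0.5},
    {"slide": [-115, 42, -90], "rotation": [0, 0, 0.08], "grip": -0.5},
    {"slide": [-160, 58, -90], "rotation": [0, 0, 0.11], "grip": -0.5},
    {"slide": [-205, 74, -90], "rotation": [0, 0, 0.14], "grip": -0.5},
    {"slide": [-250, 91, -90], "rotation": [0, 0, 0.17], "grip": -0.5},
    {"slide": [-292, 106, -90], "rotation": [0, 0, 0.184], "grip": -0.5},
    {"slide": [-320, 116, -90], "rotation": [0, 0, 0.184], "grip": -0.5},
    {"slide": [-329, 119, -90], "rotation": [0, 0, 0.184], "grip": -0.5}
  ]
}}

```text
clock: 40.8
tcp_pos: [0.5989, 0.0799, 0.1733]
tcp_rot: [0.77, 0.638, -0.001, 0.0]
contact_force: [0.1, 0.4, -3.0]
grip_width: 0.0481
```

{"method": "jog_arm", "body": {
  "series": [
    {"slide": [0, 0, 0], "rotation": [0, 0, 0], "grip": -0.5},
    {"slide": [0, 0, 0], "rotation": [0, 0, 0], "grip": -0.5}
  ]
}}

```text
clock: 41.0
tcp_pos: [0.5976, 0.0844, 0.1734]
tcp_rot: [0.769, 0.639, -0.0, -0.001]
contact_force: [0.4, -0.5, -3.7]
grip_width: 0.0481
```

```bash
python3 -c "
from h import *
st();goal(.5992,.0835,.0751,1.387)"
```

```text
t 41.0 p [0.5976 0.0844 0.1734] yaw [1.387e+00 1.400e-03 4.000e-04] F [ 0.4 -0.5 -3.7] w 0.0481 j [-0.04  0.39  1.48  0.    1.27  0.14]
t 41.0 slide [-0.6  1.9 98.3] rot [-0.001 -0.    -0.   ] dist/50 2.0
```

{"method": "jog_arm", "body": {
  "series": [
    {"slide": [-0.5, 1, 30], "rotation": [0, 0, 0], "grip": -0.5},
    {"slide": [-0.5, 1, 65], "rotation": [0, 0, 0], "grip": -0.5},
    {"slide": [-0.5, 1, 89], "rotation": [0, 0, 0], "grip": -0.5},
    {"slide": [-0.5, 1, 94], "rotation": [0, 0, 0], "grip": -0.5},
    {"slide": [-0.5, 1, 95], "rotation": [0, 0, 0], "grip": -0.5},
    {"slide": [-0.5, 1, 95], "rotation": [0, 0, 0], "grip": -0.5},
    {"slide": [-0.5, 1, 95], "rotation": [0, 0, 0], "grip": -0.5}
  ]
}}

```text
clock: 41.7
tcp_pos: [0.6004, 0.0831, 0.0805]
tcp_rot: [0.769, 0.639, 0.001, 0.001]
contact_force: [-0.4, 0.2, -3.0]
grip_width: 0.0479
```

```bash
python3 -c "
from h import *
st();goal(.5992,.0835,.0751,1.387)"
```

```text
t 41.7 p [0.6004 0.0831 0.0805] yaw [ 1.3874e+00 -3.1000e-03 -5.0000e-04] F [-0.4  0.2 -3. ] w 0.0479 j [-0.05  0.48  1.58 -0.    1.07  0.14]
t 41.7 slide [ 0.2 -1.3  5.4] rot [ 0.003 -0.     0.   ] dist/50 0.1
```

{"method": "jog_arm", "body": {
  "series": [
    {"slide": [0, -0.5, 2], "rotation": [0, 0, 0], "grip": -0.5},
    {"slide": [0, -0.5, 3.7], "rotation": [0, 0, 0], "grip": -0.5},
    {"slide": [0, -0.5, 4.7], "rotation": [0, 0, 0], "grip": -0.5},
    {"slide": [0, -0.5, 5.2], "rotation": [0, 0, 0], "grip": -0.5},
    {"slide": [0, -0.5, 5.2], "rotation": [0, 0, 0], "grip": -0.5}
  ]
}}

```text
clock: 42.2
tcp_pos: [0.5991, 0.0827, 0.0753]
tcp_rot: [0.769, 0.639, 0.0, 0.001]
contact_force: [-2.6, -1.8, 8.3]
grip_width: 0.0482
```

```bash
python3 -c "
from h import *
st();goal(.5992,.0835,.0751,1.387)"
```

```text
t 42.2 p [0.5991 0.0827 0.0753] yaw [ 1.3866e+00 -1.4000e-03 -4.0000e-04] F [-2.6 -1.8  8.3] w 0.0482 j [-0.05  0.49  1.59 -0.    1.06  0.14]
t 42.2 slide [ 0.8 -0.1  0.2] rot [ 0.001  0.    -0.   ] dist/50 0.0
```

Contact. Release, rise, and then swing clear toward the board side for a full view.

{"method": "jog_arm", "body": {
  "series": [
    {"slide": [0, 0, 0], "rotation": [0, 0, 0], "grip": -0.1},
    {"slide": [0, 0, 0], "rotation": [0, 0, 0], "grip": 0.3},
    {"slide": [0, 0, 0], "rotation": [0, 0, 0], "grip": 0.6},
    {"slide": [0, 0, 0], "rotation": [0, 0, 0], "grip": 0.6},
    {"slide": [0, 0, -15], "rotation": [0, 0, 0], "grip": 0.6},
    {"slide": [0, 0, -50], "rotation": [0, 0, 0], "grip": 0.6},
    {"slide": [0, 0, -95], "rotation": [0, 0, 0], "grip": 0.6},
    {"slide": [20, 0, -120], "rotation": [0, 0, 0], "grip": 0.6},
    {"slide": [65, 0, -120], "rotation": [0, 0, 0], "grip": 0.6},
    {"slide": [110, 0, -120], "rotation": [0, 0, 0], "grip": 0.6},
    {"slide": [155, 0, -120], "rotation": [0, 0, 0], "grip": 0.6},
    {"slide": [200, 0, -120], "rotation": [0, 0, 0], "grip": 0.6}
  ]
}}

```text
clock: 43.4
tcp_pos: [0.6355, 0.281, 0.1934]
tcp_rot: [0.769, 0.639, -0.0, 0.0]
contact_force: [1.0, -1.1, 0.4]
grip_width: 0.0742
```

```bash
python3 -c "
from h import *
st();goal(.40,.40,.2,1.387)"
```

```text
t 43.4 p [0.6355 0.281  0.1934] yaw [ 1.3864e+00 -1.0000e-04 -5.0000e-04] F [ 1.  -1.1  0.4] w 0.0742 j [ 0.26  0.54  1.19 -0.    1.41  0.44]
t 43.4 slide [  73.8 -253.3   -6.7] rot [ 0.     0.    -0.001] dist/50 5.3
```

Run:
```python
from h import *
import pickle
D=pickle.load(open('d0.pkl','rb'))
for n,b in(('top',(260,140,100,85)),('side',(240,150,125,120))):
    im=imaging.snapshot(n);x,y,w,h=b;cv2.imwrite(f'pics/{n}_f.png',im[:,:,::-1])
    f=4 if n=='top' else 3.2
    a=np.hstack([D[n][y:y+h,x:x+w],im[y:y+h,x:x+w]]);cv2.imwrite(f'pics/{n}17.png',cv2.resize(a,None,fx=f,fy=f,interpolation=cv2.INTER_CUBIC)[:,:,::-1])
```

```text
(no output)
```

View pics/top17.png

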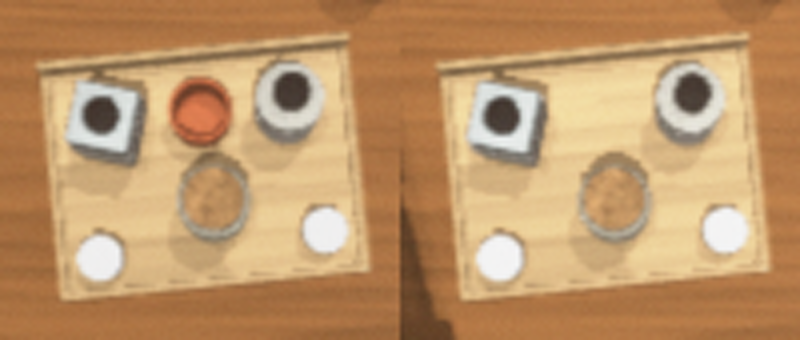

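View pics/side17.png

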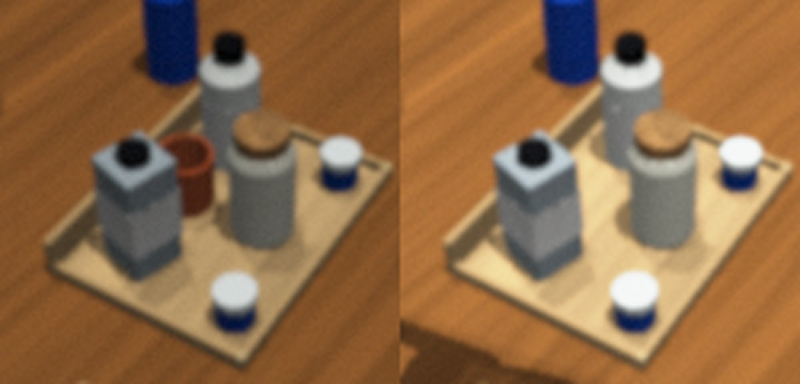

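View pics/top_f.png

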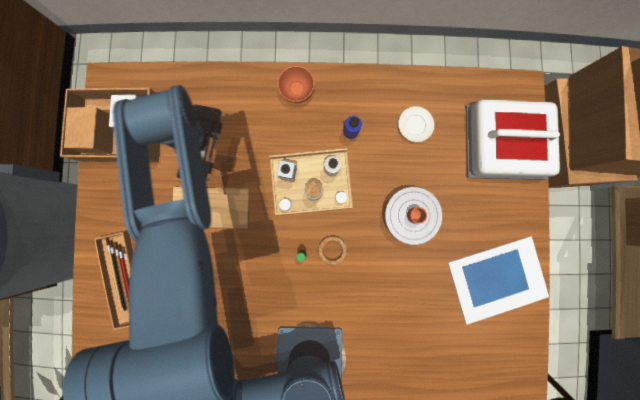

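Run:
```python
from h import *
import pickle
D=pickle.load(open('d0.pkl','rb'));f=8
for n,B in(('top',{'tin':(276,158,20,20),'bottle':(323,153,20,20),'jar':(303,178,20,22),'pot_a':(278,198,14,14),'pot_b':(334,191,14,14)}),('side',{'tin':(268,190,32,20),'bottle':(300,158,22,24),'jar':(309,182,26,26)})):
    im=cv2.cvtColor(cv2.imread(f'pics/{n}_f.png'),cv2.COLOR_BGR2GRAY);a=cv2.cvtColor(D[n],cv2.COLOR_RGB2GRAY)
    for k,(x,y,w,h) in B.items():
        t=cv2.resize(a[y:y+h,x:x+w],None,fx=f,fy=f,interpolation=3);s=cv2.resize(im[y-4:y+h+4,x-4:x+w+4],None,fx=f,fy=f,interpolation=3)
        _,v,_,l=cv2.minMaxLoc(cv2.matchTemplate(s,t,cv2.TM_CCOEFF_NORMED));print(n,k,'shift px',l[0]/f-4,l[1]/f-4,round(v,3))
st()
```

```text
top tin shift px 0.0 0.0 0.982
top bottle shift px 0.0 0.0 0.964
top jar shift px 0.0 0.0 0.924
top pot_a shift px 0.0 0.0 0.998
top pot_b shift px 0.0 0.0 0.999
side tin shift px 0.0 0.0 0.634
side bottle shift px 0.0 0.0 0.988
side jar shift px 0.0 0.0 0.988
t 43.5 p [0.635  0.2852 0.1925] yaw [1.392e+00 2.000e-04 1.900e-03] F [ 0.4 -0.4  0.8] w 0.0746 j [0.26 0.54 1.19 0.   1.41 0.44]
```

```bash
python3 -c "
from h import *
print(r.sign_off())"
```

```text
the job is handed in; nothing more can be done
None
```

The cup now stands upright in the middle of the banding wheel, and the bottle, tin and jar are back upright in the tray. I moved tin, jar and bottle to the board first, then the cup to the wheel, then put bottle, jar and tin back. I handed the job in at 43.5 s with the gripper open and touching nothing.

**Cup:** the last measurement from the top camera put its centre about 1 mm from the hub of the wheel.

**Bottle, tin and jar:** comparing the start and end pictures by eye, each is within about 1 pixel of where it stood, which is roughly 1–2 mm. An automatic picture match gave zero shift for all of them, but I don't put much weight on it. The unchanged background probably dominated the match, and for the tin in the side view it was poor (0.63).

**Paint pots and blue bottle:** both pots look unmoved, and I never handled the blue bottle.

**Disagreements:** early on the two cameras differed by 3–6 mm in y, so I averaged them. For the returns I went back to the arm positions recorded when I first gripped each piece.

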